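# Open the samovar's connection box with a flat key

### The arm

A 7-joint arm with a two-finger parallel gripper is mounted at the origin on the work surface. World frame = base frame: x ahead of the robot, y to its left, z up, the work surface at z = 0. Lengths are in m, angles in rad, forces in N, time in s.
With the tool pointing down it reaches from about 0.425 to 0.875 m from the base axis. Payload 4.7 kg.
Tool frame: the origin (TCP) lies on the centre line of the jaws, within the pads' length; the fingertips stand 19 mm ahead of it and the grasp point (between the pads) is the TCP; x points along the fingers, z is the direction in which the jaws open and shut, and the axes are right-handed (so a half turn about x gives the same grasp; the last joint's range is limited). The gripper opens to 87 mm and grips with 3 to 60 N. Pads are 19 mm wide; open, the fingers measure 117 mm over their backs; the gripper's body (75 mm by 190 mm) begins 51 mm behind the grasp point.
Start: joints at [0.014, 0.321, -0.07, 1.45, 0.023, 1.371, -0.057], TCP at [0.65, -0, 0.242] pointing down, gripper open.
Joint ranges: [-2.86, 2.86], [-0.3, 2.09], [-1.38, 1.24], [0.06, 2.45], [-1.56, 4.7], [0.09, 2.05], [-2.69, 2.69]. Speed limits (rad/s): [2.57, 2.57, 3.14, 3.14, 3.14, 3.14, 3.14].

### API

Orientations are given as a rotation vector (axis times angle).
In Python, from bench import get_state, get_image, camera_info, close_job gives the robot as it stands.
- The arm moves only by the tool jog_arm, never from a script. Its argument "targets" is a list of rows, each a list of 7 numbers: the turn, a rotation vector about the tool's x, y, z in degrees, then the shift along the tool's x, y, z in cm, then the finger opening in cm, from 0 to 8.7. In form: [[wx, wy, wz, tx, ty, tz, jaw], ...]. A call has 1 to 10 rows; each row shifts and turns the commanded pose from where the row before left it, along the tool's axes as they then stand; what a row does not reach is not made up. A row lasts 1/8 s, in which the tool goes at most 62.5 mm and 10.7 degrees, less where a joint would pass 70% of its speed; a pose out of reach is approached as far as the arm can. A call is refused whole if a number of a shift passes 6.25 or a number of a turn 10.7, either way. A call with a gripper value outside its range is refused whole. The fingers move at their own pace and stop on an object; "squeeze" is the grip in N (left out, the last holds). Time passes only in rows, so rows that do not move let the fingers close. It gives the time, the measured TCP pose, the force and the opening at its end, in the units of the state.
- get_state(): the state, without advancing time (a new reading comes with each control period).
- get_image(name): name is "scene" or "side" or "wrist"; returns (picture, depth): 384x512x3 uint8, red, green, blue; 384x512 float32, m along the optical axis (not along the pixel's ray), 0 where there is no reading.
- camera_info(name): a dict with "intrinsics" (3x3 intrinsics, pixels), "world_from_camera" (4x4, takes a point from camera to world coordinates); the wrist camera has in their place "mount" (4x4, takes a point from camera to tool coordinates, whose origin is the TCP and whose axes are the tool frame's). Camera axes: x right, y up, looking along -z (the intrinsics and any distortion apply to the point x, -y, -z); pixel columns grow to the right and rows downward; lengths in m; the calibration is good to about 2 mm. The wrist camera is an equidistant fisheye: a pixel r from the principal point sees the ray r / f radians off the axis. A picture is of the moment at which its call begins: read the wrist's pose just before it. camera_info takes no time and is no camera call.
- close_job(): hands the job in, once; it reports no verdict.
The state is a dict: "time": time; "joint_positions": joint angles; "qd": joint speeds; "joint_torque": joint torques, N m; "position": TCP position; "tool_rot": TCP orientation; "ft_force": force on the tool from outside, world axes, zero at the start; "torque": the same for the moment, N m; "grip_width": opening from 0.0 (shut) to 1.0 (fully open).
Only numpy, scipy, OpenCV 4.12 (cv2) and the standard library are available. Lean on these libraries where they do the work, as an engineer would, in place of code of your own. Each camera call takes 0.05 s, during which the arm holds its last target.

### The job

Take the flat-bladed key from its wooden stand and with its blade turn both slotted captive screws on the cover of the samovar's connection box a quarter turn counter-clockwise, up to their stops. Then lever the cover up with the blade under the tab at its far edge until it stands open on its stiff hinge, more than halfway to upright, and lay the key down in the steel teaspoon tray. Only the key may touch the box, never the gripper or arm, and leave the teapot and the two glasses as they stand.

Things in the scene. Friction and masses are not known exactly. Their poses are not given: they have to be found in the camera images.
- conn_box: Grey plastic connection box of the samovar, fixed to the table: 120 (x) x 180 (y) x 55 mm tall, closed by a 4 mm cover (top face 59 mm above the table). Origin: centre of its underside, on the table; z up; its -x side faces the robot and carries the cover's hinge along its top edge; the cover opens towards the robot, its pry tab is on the far (+x) side.
- cover (a joint): Hinge of the cover: 0 closed, grows as the far (+x) edge rises, 1.57 upright, stop at 1.7. Stiff: the cover stays where it is left (about 4 N at the tab lifts it). Latched while either screw is turned less than about 1.1.
- cover_hinge (a point): Middle of the hinge line, at the near edge of the cover's underside, 60 mm on the robot's side (-x) of the box's centre and 55 mm above the table. Its y axis is the hinge line.
- tab_edge (a point): Middle of the outer lower edge of the pry tab: a 4 mm thick, 60 mm wide tongue in the middle of the cover's far (+x) edge, which juts 14 mm beyond the box's far wall with free space below it. 134 mm from the hinge. Moves with the cover.
- screw_left (a joint): Angle of the left (+y) captive screw about the box's upward axis: 0 fully locked, grows counter-clockwise seen from above, stop at 1.571 (released). Friction about 0.12 N m. The slot turns with it.
- screw_right (a joint): The same for the right (-y) captive screw.
- screw_left_hole (a point): Centre of the left screw's hole in the cover's top face, 30 mm beyond (+x of) the box's centre, 60 mm to its left; turns with the cover only. The steel head, 31 mm across, 11 mm high (top 70 mm above the table), floats stiffly in it, up to 3 mm off centre along the box's y: feel for it. A slot 5 mm wide, 8 mm deep runs across the head, open at both ends, along the box's x at joint 0.
- screw_right_hole (a point): The same for the right screw, 60 mm to the right of the box's centre.
- stand: Dark wooden stand, 70 x 70 x 58 mm, fixed, with an upright hole 23 mm wide right through its top in which the key stands. Origin: centre of its underside, on the table.
- key: Flat-bladed key, 115 mm long, 120 g, standing blade down in the stand, free to lift straight up. Origin: middle of the blade's tip; z runs up to the handle. Blade 16 mm wide (x), 3.2 mm thick (y), z 0 to 26 mm; round shaft 10 mm thick to z 55; collar 30 mm wide, z 55 to 60, resting on the stand; wooden handle z 60 to 115 mm, 32 mm along x, 22 mm along y (grasp across y near z 90).
- key_mid (a point): Point on the key's axis 60 mm above the blade's tip, the top of the collar.
- tray: Empty steel teaspoon tray, fixed, 200 (x) x 150 (y) mm, walls 18 mm high and 4 mm thick, floor 4 mm thick. Origin: centre of its underside, on the table.
- teapot: Porcelain teapot, 140 mm wide, 134 mm tall, spout to +y and handle to -y (110 mm from its axis). Origin: centre of its underside. Bystander.
- glass_a: Glass cup, 72 mm wide, 100 mm tall. Origin: centre of its underside. Bystander.
- glass_b: Glass cup like the other. Bystander.
There are look-alikes about, which are no part of the job. Leave any orange look-alike of the key alone.

How it is judged:
By the outcome, as a careful person would: the job done as asked, in the order asked, and still so for the second after the job is handed in, with the robot touching nothing.
It also fails if it takes over 72 s, if anything falls off the work surface, if the arm or the gripper's body presses on something with over 40 N, if the wrist force passes 120 N, or if a joint passes its speed limit or range.

## Working session

There is one attempt and no reset: what is moved stays moved. The work goes in short steps, Python scripts to look and compute and a tool call to move; the robot and the scene stay as the last step left them, time stands still between calls to the robot, and variables do not carry over. Pictures are saved under pics/ and viewed, and the job is handed in when it is done.

Besides the shell and the picture viewer there is one more tool, called after "Call:" as name([rows], argument=value, ...), one row to a line, values as JSON. jog_arm: Moves the arm, as the interface text tells. Its arguments: {"type":"object","properties":{"targets":{"type":"array"},"squeeze":{"type":"number"}},"required":["targets"]}

```bash
ls; mkdir -p pics
python3 - <<'E'
from bench import *
import cv2, numpy as np
s=get_state(); print(s)
for n in ["scene","side","wrist"]:
    im,d=get_image(n); cv2.imwrite(f"pics/{n}0.png",im[:,:,::-1]); np.save(f"pics/{n}0.npy",d)
    print(n,camera_info(n))
E
```

```text
pics
{'time': 0.0, 'joint_positions': array([ 0.01407504,  0.32183456, -0.07010666,  1.45169264,  0.02263972,
        1.37079496, -0.05686923]), 'qd': array([-0.00041587,  0.00049983, -0.0006528 ,  0.00190317, -0.00020933,
       -0.00103541, -0.00051553]), 'joint_torque': array([-2.58547143e-04, -4.91284704e+01, -4.03903294e-01, -3.12526345e+01,
       -6.40594075e-02,  4.37659642e-02,  1.61017233e-04]), 'position': array([ 6.49474567e-01, -3.22579654e-05,  2.40445305e-01]), 'tool_rot': array([-1.93687677e-04,  1.57273395e+00, -1.23288029e-05]), 'ft_force': array([-0.23350875, -1.2322489 , -0.30934704]), 'torque': array([ 0.00853436, -0.01788663,  0.01439195]), 'grip_width': 1.0044698196451556}
scene {'intrinsics': array([[398.76861141,   0.        , 255.01199844],
       [  0.        , 398.76861141, 193.12541171],
       [  0.        ,   0.        ,   1.        ]]), 'world_from_camera': array([[-0.50600227, -0.51162816,  0.69440502,  1.33925244],
       [ 0.8625205 , -0.29595734,  0.4104481 ,  0.50453622],
       [-0.00448255,  0.80662623,  0.59104486,  0.73763776],
       [ 0.    
[... 316 characters left out ...]
07053738,  0.7217481 , -0.68855221, -0.5490136 ],
       [ 0.010136  ,  0.69075456,  0.72301826,  0.720292  ],
       [ 0.        ,  0.        ,  0.        ,  1.        ]])}
wrist {'intrinsics': array([[297.31863964,   0.        , 253.11613349],
       [  0.        , 297.31863964, 186.52517013],
       [  0.        ,   0.        ,   1.        ]]), 'mount': array([[ 3.32265472e-04,  2.85526632e-01, -9.58370717e-01,
        -1.43215658e-01],
       [-6.22712432e-04,  9.58370643e-01,  2.85526394e-01,
         7.84497417e-02],
       [ 9.99999751e-01,  5.01918798e-04,  4.96234458e-04,
         1.28040266e-04],
       [ 0.00000000e+00,  0.00000000e+00,  0.00000000e+00,
         1.00000000e+00]])}
```

View pics/scene0.png

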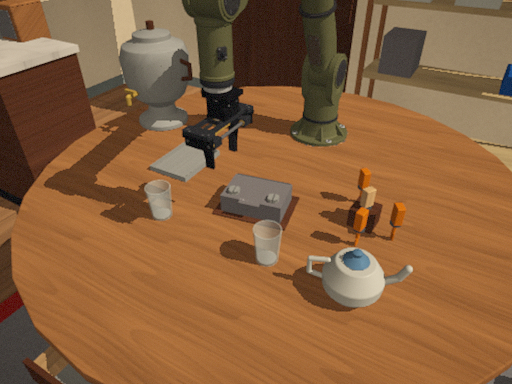

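View pics/side0.png

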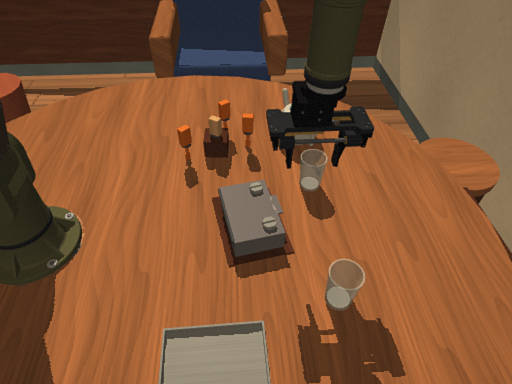

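View pics/wrist0.png

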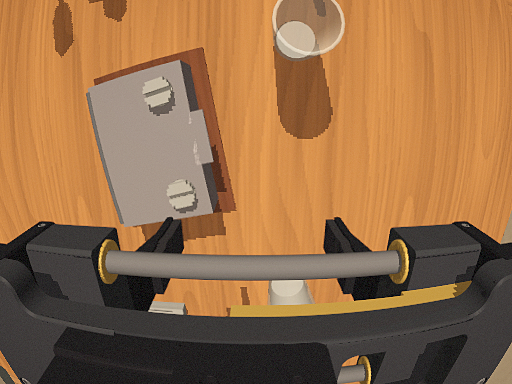

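The scene view shows the pale key handle at (368,198) in its stand, with three orange look-alikes around it. The box is at (257,200), the teapot at (352,278), the glasses at (160,200) and (267,242), and the tray at (185,160). Next I measure their positions.

```bash
cat > h.py <<'E'
import numpy as np, cv2
from bench import *
from scipy.spatial.transform import Rotation as R
def pts(n,d,st=None):
    c=camera_info(n);K=c["intrinsics"];h,w=d.shape
    u,v=np.meshgrid(np.arange(w),np.arange(h))
    x=(u-K[0,2])/K[0,0];y=(v-K[1,2])/K[1,1]
    if n=="wrist":
        r=np.hypot(x,y)+1e-9; s=np.tan(np.minimum(r,1.5))/r
        x=x*s;y=y*s
        T=np.eye(4);T[:3,:3]=R.from_rotvec(st["tool_rot"]).as_matrix();T[:3,3]=st["position"]
        T=T@c["mount"]
    else: T=c["world_from_camera"]
    P=np.stack([x*d,-y*d,-d],-1)
    return P@T[:3,:3].T+T[:3,3]
def shot(n,tag):
    st=get_state();im,d=get_image(n)
    cv2.imwrite(f"pics/{n}{tag}.png",im[:,:,::-1]);np.save(f"pics/{n}{tag}.npy",d)
    return im,d,st,pts(n,d,st)
E
python3 - <<'E'
from h import *
st=dict(position=np.array([.649475,0,.240445]),tool_rot=np.array([-1.9e-4,1.572734,0]))
for n in ["scene","side","wrist"]:
    im=cv2.imread(f"pics/{n}0.png")[:,:,::-1].astype(int); d=np.load(f"pics/{n}0.npy")
    P=pts(n,d,st); ok=d>0
    hsv=cv2.cvtColor(im.astype(np.uint8),cv2.COLOR_RGB2HSV)
    print(n,'table z',np.median(P[ok&(abs(P[...,2])<.02)][:,2]))
    X,Y,Z=P[...,0],P[...,1],P[...,2]
    # box top
    m=ok&(Z>.052)&(Z<.066)&(hsv[...,1]<60)&(X>.35)&(X<.8)&(abs(Y)<.3)
    q,l,s,_=cv2.connectedComponentsWithStats(m.astype(np.uint8))
    for i in range(1,q):
        if s[i,4]>150:
            a=P[l==i]; r=cv2.minAreaRect(a[:,:2].astype(np.float32)*1000)
            print(' top59',s[i],r,a[:,2].mean())
    # key handle, pale, z between .06 and .15
    m=ok&(Z>.05)&(Z<.16)&(X>.3)&(X<1.1)&(Y>-.1)&(Y<.6)
    q,l,s,_=cv2.connectedComponentsWithStats(m.astype(np.uint8))
    for i in range(1,q):
        if s[i,4]>30:
            a=P[l==i]; c=im[l==i].mean(0)
            print(' obj',s[i],a.min(0).round(3),a.max(0).round(3),np.median(a,0).round(3),c.round())
E
```

```text
scene table z 0.0006395531541910082
 top59 [ 221  174   71   37 1586] ((531.9223022460938, 30.999839782714844), (140.248291015625, 181.96481323242188), 11.023930549621582) 0.05949738019900112
 obj [ 349  168   34   65 1065] [0.341 0.274 0.05 ] [0.559 0.366 0.121] [0.454 0.333 0.083] [144.  87.  38.]
 obj [ 221  174   72   38 1752] [ 0.448 -0.068  0.05 ] [0.604 0.131 0.074] [0.537 0.037 0.06 ] [124. 114. 105.]
 obj [390 203  17  25 302] [0.456 0.401 0.054] [0.493 0.434 0.118] [0.482 0.418 0.093] [155.  81.  19.]
 obj [253 220  30  35 823] [0.667 0.128 0.05 ] [0.74  0.198 0.103] [0.705 0.163 0.08 ] [155. 137. 114.]
 obj [ 307  248  106   55 3063] [0.654 0.28  0.05 ] [0.769 0.494 0.134] [0.726 0.391 0.089] [157. 152. 136.]
side table z -0.000992421215132322
 top59 [ 219  180   66   65 2806] ((529.1715087890625, 25.619964599609375), (137.98001098632812, 180.2353057861328), 10.39074993133545) 0.05787307013381197
 obj [282  88   9  24 143] [0.647 0.37  0.066] [0.68  0.487 0.113] [0.666 0.461 0.097] [150. 136. 112.]
 obj [203  99  27  46 743] [0.404 0.285 0.05 ] [0.486 0.429 0.119] [0.452 0
[... 434 characters left out ...]
 96.  76.]
 obj [ 218  180   68   65 3110] [ 0.447 -0.073  0.05 ] [0.602 0.125 0.073] [0.525 0.016 0.058] [122. 110.  97.]
wrist table z -2.3757619626640913e-05
 top59 [   86    60   128   167 14104] ((531.1077880859375, 28.31438446044922), (137.99034118652344, 180.6249542236328), 10.234668731689453) 0.059074590426398996
 top59 [271 284  36  15 199] ((695.815185546875, -162.47036743164062), (48.46982192993164, 12.94550895690918), 10.482483863830566) 0.059001935026879435
 obj [ 271    0   74   59 2045] [0.666 0.124 0.05 ] [0.738 0.19  0.103] [0.715 0.164 0.084] [177. 148. 119.]
 obj [   86    60   128   167 15321] [ 0.449 -0.071  0.05 ] [0.604 0.127 0.072] [0.533 0.032 0.059] [164. 149. 137.]
```

Run:
```python
import cv2
a=cv2.imread('pics/scene0.png')[150:260,320:430]; b=cv2.imread('pics/side0.png')[90:190,160:280]
cv2.imwrite('pics/c1.png',cv2.resize(a,None,fx=5,fy=5,interpolation=2)); cv2.imwrite('pics/c2.png',cv2.resize(b,None,fx=5,fy=5,interpolation=2))
```

```text
(no output)
```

View pics/c1.png

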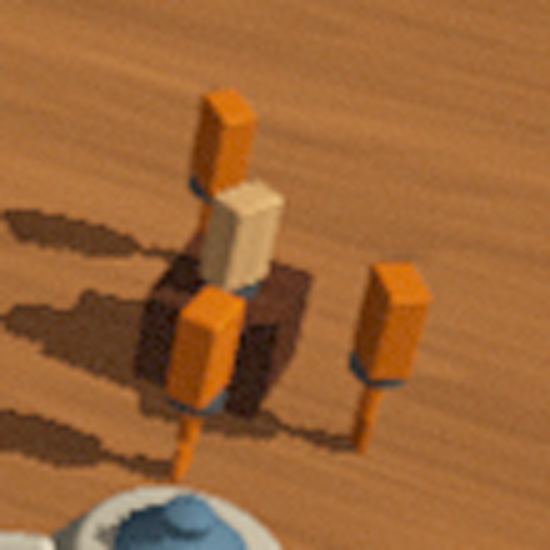

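View pics/c2.png

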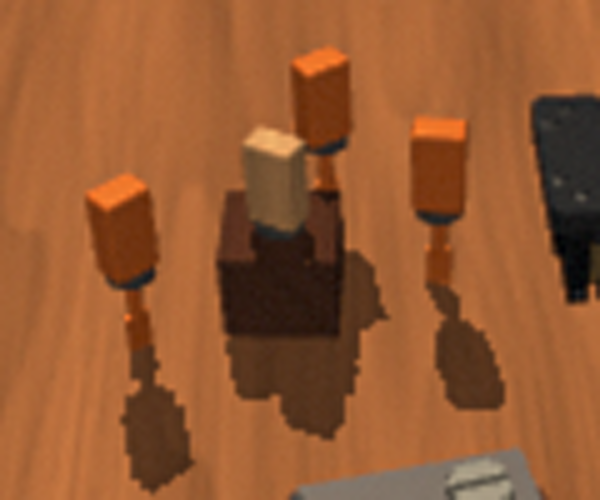

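Run:
```python
from h import *
st=dict(position=np.array([.649475,0,.240445]),tool_rot=np.array([-1.9e-4,1.572734,0]))
for n in ["scene","side","wrist"]:
    im=cv2.imread(f"pics/{n}0.png")[:,:,::-1].astype(int); d=np.load(f"pics/{n}0.npy")
    P=pts(n,d,st); ok=d>0
    X,Y,Z=P[...,0],P[...,1],P[...,2]
    box=ok&(X>.43)&(X<.63)&(Y>-.09)&(Y<.15)
    print(n)
    for lab,m in [("screw",box&(Z>.0645)&(Z<.078)),("low",ok&(Z>.01)&(Z<.13)&(X>.4)&(X<.9)&(Y<-.1))]:
        q,l,s,_=cv2.connectedComponentsWithStats(m.astype(np.uint8))
        for i in range(1,q):
            if s[i,4]>25:
                a=P[l==i]; r=cv2.minAreaRect(a[:,:2].astype(np.float32)*1000)
                print(lab,s[i],np.round(r[0]),np.round(r[1]),round(r[2]),a.min(0).round(3),a.max(0).round(3))
```

```text
scene
screw [229 186  12   8  70] [567. -21.] [31. 29.] 18 [ 0.552 -0.037  0.065] [ 0.584 -0.004  0.074]
screw [268 194  12   9  75] [545.  95.] [35. 29.] 14 [0.527 0.08  0.065] [0.561 0.111 0.074]
low [ 0 81  7 17 69] [  413. -1392.] [26. 22.] 6 [ 0.4   -1.404  0.012] [ 0.427 -1.381  0.082]
low [150 148  56  32 262] [ 471. -308.] [155. 140.] 90 [ 0.401 -0.386  0.01 ] [ 0.541 -0.231  0.023]
low [145 180  28  40 859] [ 703. -185.] [74. 69.] 41 [ 0.666 -0.222  0.01 ] [ 0.738 -0.149  0.104]
side
screw [250 182  13  10  96] [544.  92.] [30. 31.] 13 [0.529 0.075 0.065] [0.56  0.107 0.071]
screw [262 216  15  13 126] [565. -26.] [31. 31.] 18 [ 0.549 -0.044  0.065] [ 0.582 -0.008  0.073]
low [ 325  259   40   50 1499] [ 700. -191.] [71. 71.] 31 [ 0.664 -0.226  0.01 ] [ 0.735 -0.155  0.101]
low [197 320  74  64 366] [ 469. -296.] [133. 118.] 1 [ 0.402 -0.354  0.01 ] [ 0.536 -0.236  0.02 ]
wrist
screw [142  76  28  18 271] [543. 100.] [32. 13.] 15 [0.528 0.091 0.065] [0.56  0.108 0.072]
screw [144  90  29  17 272] [547.  83.] [32. 12.] 13 [0.53  0.076 0.065] [0.562 0.092 0.072]
screw [166 180  27  17 278] [564. -17.] [31. 13.] 14 [ 0.55  -0.026  0.065] [ 0.58  -0.008  0.072]
screw [169 193  26  16 263] [568. -33.] [31. 13.] 14 [ 0.552 -0.041  0.065] [ 0.582 -0.024  0.072]
low [ 267  280   48   25 1041] [ 698. -169.] [64. 32.] 9 [ 0.668 -0.189  0.012] [ 0.732 -0.154  0.101]
low [149 304  36  11 179] [ 507. -239.] [14. 60.] 84 [ 0.476 -0.249  0.01 ] [ 0.536 -0.235  0.02 ]
```

Call:
jog_arm([
  [0, 0, 0, 0, 3.9, -3.4, 8.7],
  [0, 0, 0, 0, 3.9, -3.4, 8.7],
  [0, 0, 0, 0, 3.9, -3.4, 8.7],
  [0, 0, 0, 0, 3.9, -3.4, 8.7],
  [0, 0, 0, 0, 3.9, -3.4, 8.7],
  [0, 0, 0, 0, 3.9, -3.4, 8.7],
  [0, 0, 0, 0, 0, 0, 8.7],
])

```text
time: 1.02
position: [0.4428, 0.238, 0.2417]
tool_rot: [-0.006, 1.571, 0.007]
ft_force: [0.1, 0.5, -0.9]
grip_width: 0.999
```

Run:
```python
from h import *
im,d,st,P=shot("wrist","1")
print(st["time"],st["position"],st["tool_rot"],st["joint_positions"])
ok=d>0;X,Y,Z=P[...,0],P[...,1],P[...,2]
m=ok&(Z>.1)&(Z<.13)
q,l,s,_=cv2.connectedComponentsWithStats(m.astype(np.uint8))
for i in range(1,q):
    if s[i,4]>40:
        a=P[l==i]; b=a[a[:,2]>.113]; r=cv2.minAreaRect(b[:,:2].astype(np.float32)*1000) if len(b)>5 else None
        print(s[i],r,a[:,2].max(),im[l==i].mean(0).round())
m=ok&(Z>.052)&(Z<.0605)&(X>.36)&(X<.52)&(Y>.25)&(Y<.37)
print(cv2.minAreaRect(P[m][:,:2].astype(np.float32)*1000))
```

```text
1.025 [0.44284152 0.23796554 0.241716  ] [-0.00574627  1.57123228  0.00722991] [-0.26459975  0.01970365 -0.28316477  1.79947212  0.00460649  1.32309698
 -0.54058092]
[265   0  40  20 490] ((470.9969482421875, 405.30828857421875), (35.0104866027832, 15.092175483703613), 3.7858657836914062) 0.11754361474153302 [204. 116.  15.]
[ 447   29   53   74 2547] ((694.8899536132812, 377.70513916015625), (36.37260437011719, 41.04027557373047), 16.815109252929688) 0.12997712824242846 [162. 170. 166.]
[336  68  37  29 814] ((538.1570434570312, 338.22784423828125), (21.93379020690918, 31.778837203979492), 81.26262664794922) 0.11716823894520567 [233. 136.   5.]
[233  73  41  36 851] ((442.3026123046875, 325.89532470703125), (22.45817756652832, 32.30227279663086), 58.578189849853516) 0.12030068255369486 [244. 197. 130.]
[145 114  38  37 805] ((356.1517028808594, 288.2292785644531), (31.972333908081055, 22.113481521606445), 41.359928131103516) 0.11698724329185933 [238. 139.   4.]
((418.9223327636719, 322.8260498046875), (127.80360412597656, 81.1053466796875), 7.148733615875244)
```

View pics/wrist1.png

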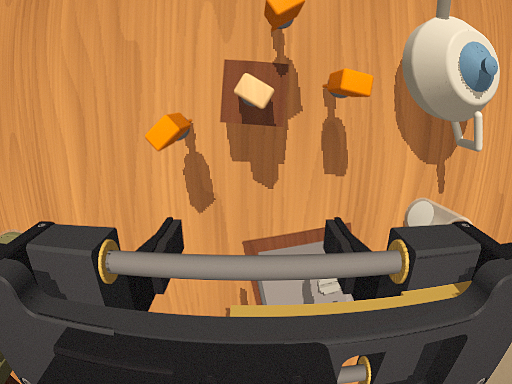

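The wrist view shows the key's pale handle at (253,92), the orange keys at (285,12), (350,83) and (168,132), and the teapot at the right. I cross-check the key's position from the fixed cameras.

Run:
```python
from h import *
def ray(n,u,v,z):
    c=camera_info(n);K=c["intrinsics"];T=c["world_from_camera"]
    r=T[:3,:3]@np.array([(u-K[0,2])/K[0,0],-(v-K[1,2])/K[1,1],-1]);o=T[:3,3]
    return o+r*(z-o[2])/r[2]
print(ray("side",160+275/5,90+137/5,.1185),ray("scene",320+255/5,150+195/5,.1185))
for n in ["scene","side"]:
    im=cv2.imread(f"pics/{n}0.png")[:,:,::-1]; d=np.load(f"pics/{n}0.npy");P=pts(n,d)
    hs=cv2.cvtColor(im,cv2.COLOR_RGB2HSV)
    m=(abs(P[...,0]-.445)<.04)&(abs(P[...,1]-.32)<.045)&(P[...,2]>.115)&(P[...,2]<.125)&(hs[...,1]<150)
    print(n,m.sum(),cv2.minAreaRect(P[m][:,:2].astype(np.float32)*1000))
```

```text
[0.44351265 0.32396603 0.1185    ] [0.44142739 0.33211968 0.1185    ]
scene 62 ((445.0575256347656, 329.4532775878906), (22.509553909301758, 33.121482849121094), 59.06915283203125)
side 38 ((441.1806640625, 323.5303649902344), (20.506349563598633, 28.4830379486084), 60.58509826660156)
```

Call:
jog_arm([
  [0, 0, 0, 0, 4.4, 0, 5],
  [0, 0, 0, 0, 4.4, 0, 5],
  [-9.8, 0, 0, 0, 0, 0, 5],
  [-9.8, 0, 0, 1, 0, 0, 5],
  [-9.8, 0, 0, 2, 0, 0, 5],
  [-9.8, 0, 0, 2, 0, 0, 5],
  [-9.8, 0, 0, 2, 0, 0, 5],
  [-9.8, 0, 0, 2, 0, 0, 5],
  [0, 0, 0, 0, 0, 0, 5],
  [0, 0, 0, 0, 0, 0, 5],
])

```text
time: 2.33
position: [0.447, 0.3214, 0.1521]
tool_rot: [-0.796, 1.419, 0.796]
ft_force: [0.3, -0.6, 0.3]
grip_width: 0.573
```

```bash
cat > s.py <<'E'
from h import *
s=get_state();M=R.from_rotvec(s["tool_rot"]).as_matrix()
print(s["time"],s["position"].round(4),"yawz",np.degrees(np.arctan2(M[1,2],M[0,2])).round(2),"x",M[:,0].round(4),s["joint_positions"].round(2),s["ft_force"].round(1),s["torque"].round(2),s["grip_width"])
E
python3 s.py
```

```text
2.325 [0.447  0.3214 0.1521] yawz 58.55 x [ 7.e-04  2.e-04 -1.e+00] [-0.29  0.2  -0.42  1.8   0.09  1.16  0.28] [ 0.3 -0.6  0.3] [ 0.1  -0.07 -0.04] 0.5726806115457453
```

Call:
jog_arm([
  [0, 0, 0, 0, 0.6, 0.2, 5],
  [0, 0, 0, 2, 0, 0, 5],
  [0, 0, 0, 2, 0, 0, 5],
  [0, 0, 0, 1.9, 0, 0, 5],
  [0, 0, 0, 0, 0, 0, 5],
])

```text
time: 2.95
position: [0.441, 0.3264, 0.0913]
tool_rot: [-0.8, 1.421, 0.8]
ft_force: [0.6, -0.6, 0.1]
grip_width: 0.575
```

```bash
python3 s.py; python3 -c "
from h import *
shot('wrist','2')"
```

```text
2.95 [0.441  0.3264 0.0913] yawz 58.8 x [-0.0022 -0.0014 -1.    ] [-0.31  0.26 -0.42  1.86  0.12  1.04  0.24] [ 0.6 -0.6  0.1] [ 0.13 -0.06  0.03] 0.5752456213189551
```

View pics/wrist2.png

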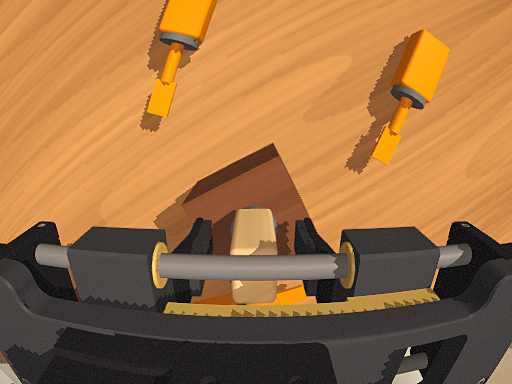

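The handle stands centred between the fingers at (253,225), so I close the gripper.

Call:
jog_arm([
  [0, 0, 0, 0, 0, 0, 0],
  [0, 0, 0, 0, 0, 0, 0],
  [0, 0, 0, 0, 0, 0, 0],
  [0, 0, 0, 0, 0, 0, 0],
], squeeze=55)

```text
time: 3.5
position: [0.4421, 0.3268, 0.0929]
tool_rot: [-0.799, 1.418, 0.799]
ft_force: [-0.1, 0.3, 1.7]
grip_width: 0.249
```

```bash
python3 s.py
```

```text
3.5 [0.4421 0.3268 0.0929] yawz 58.8 x [ 5.e-04  1.e-04 -1.e+00] [-0.31  0.26 -0.42  1.86  0.12  1.04  0.24] [-0.1  0.3  1.7] [ 0.09  0.03 -0.05] 0.24880162544497855
```

Call:
jog_arm([
  [0, 0, 0, -3, 0, 0, 0],
  [0, 0, 0, -5, 0, 0, 0],
  [0, 0, 0, -5, 0, 0, 0],
  [10.6, 0, 0, 0, 0, 0, 0],
  [10.6, 0, 0, 0, 0, 0, 0],
  [10.6, 0, 0, 0, 0, 0, 0],
  [10.6, 0, 0, 0, 0, 0, 0],
  [10.6, 0, 0, 0, 0, 0, 0],
  [10.6, 0, 0, 0, 0, 0, 0],
  [5.6, 0, 0, 0, 0, 0, 0],
])

```text
time: 4.75
position: [0.4417, 0.3266, 0.2222]
tool_rot: [0.145, 1.566, -0.146]
ft_force: [-0.1, 0.5, -1.6]
grip_width: 0.244
```

```bash
python3 s.py
```

```text
4.75 [0.4417 0.3266 0.2222] yawz -10.62 x [-5.e-04 -5.e-04 -1.e+00] [-0.37  0.14 -0.35  1.72  0.05  1.29 -0.91] [-0.1  0.5 -1.6] [-0.02 -0.02  0.  ] 0.24416132211974328
```

Call:
jog_arm([
  [0, 0, 0, 0, -5, 1.2, 0],
  [0, 0, 0, 0, -5, 1.2, 0],
  [0, 0, 0, 0, -5, 1.2, 0],
  [0, 0, 0, 0, -5, 1.2, 0],
  [0, 0, 0, 0, -5, 1.3, 0],
  [0, 0, 0, 0, -5, 1.3, 0],
  [10, 0, 0, 0, 0, 0, 0],
  [10, 0, 0, 0, 0, 0, 0],
  [10, 0, 0, 0, 0, 0, 0],
  [10, 0, 0, 0, 0, 0, 0],
])

```text
time: 6.0
position: [0.4602, 0.0183, 0.2223]
tool_rot: [0.691, 1.458, -0.691]
ft_force: [0.1, -0.1, -1.2]
grip_width: 0.247
```

Call:
jog_arm([
  [10, 0, 0, 0, 0, 0, 0],
  [10, 0, 0, 0, 0, 0, 0],
  [9, 0, 0, 0, 0, 0, 0],
  [0, 0, 0, 0, 0, 0, 0],
  [0, 0, 0, 0, 0, 0, 0],
])

```text
time: 6.62
position: [0.4604, 0.0183, 0.2225]
tool_rot: [1.07, 1.292, -1.07]
ft_force: [-0.7, 0.1, -1.3]
grip_width: 0.247
```

```bash
python3 s.py; python3 -c "
from h import *
im,d,st,P=shot('wrist','3')
X,Y,Z=P[...,0],P[...,1],P[...,2];ok=d>0
m=ok&(Z>.053)&(Z<.0625)&(X>.43)&(X<.63)&(Y>-.09)&(Y<.15)
a=P[m];print(cv2.minAreaRect(a[:,:2].astype(np.float32)*1000),np.median(a[:,2]))
m=ok&(Z>.065)&(Z<.078)&(X>.5)&(X<.6)&(Y>-.09)&(Y<.15)
q,l,s,_=cv2.connectedComponentsWithStats(m.astype(np.uint8))
for i in range(1,q):
  if s[i,4]>60:
    a=P[l==i];print(s[i],cv2.minAreaRect(a[:,:2].astype(np.float32)*1000),np.median(a[:,2]))
"
```

```text
6.625 [0.4604 0.0183 0.2225] yawz -79.25 x [-2.e-04 -1.e-04 -1.e+00] [-0.   -0.07 -0.09  1.92 -0.01  1.29 -1.47] [-0.7  0.1 -1.3] [0.02 0.1  0.01] 0.2466269203473766
((530.81201171875, 28.047393798828125), (138.63446044921875, 181.07369995117188), 10.714547157287598) 0.059098941022887735
[182  69  14  31 339] ((542.78759765625, 99.44937133789062), (30.65483283996582, 12.612229347229004), 14.225549697875977) 0.07000120450822533
[198  68  15  32 345] ((546.7498168945312, 82.97979736328125), (31.605897903442383, 12.60452651977539), 14.029221534729004) 0.07002614808149005
[301  69  14  32 353] ((564.2465209960938, -16.614635467529297), (31.353273391723633, 12.674925804138184), 13.608168601989746) 0.06996442467949687
[317  70  14  30 338] ((568.334716796875, -32.981346130371094), (29.7758846282959, 12.575784683227539), 13.893213272094727) 0.07001956732300382
```

View pics/wrist3.png

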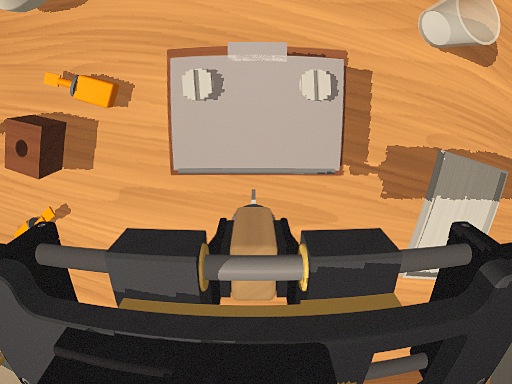

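Run:
```python
from h import *
s=get_state();M=R.from_rotvec(s["tool_rot"]).as_matrix()
d=np.load('pics/wrist3.npy');P=pts('wrist',d,s);L=(P-s["position"])@M
m=(d>0)&(abs(L[...,1])<.03)&(abs(L[...,2])<.025)&(L[...,0]>.01)&(L[...,0]<.12)
v,u=np.nonzero(m)
for x0 in np.arange(.02,.1,.01):
    k=m&(L[...,0]>=x0)&(L[...,0]<x0+.01)
    if k.sum(): print(x0.round(2),k.sum(),L[k][:,1:].min(0).round(4),L[k][:,1:].max(0).round(4),L[k][:,1:].mean(0).round(4))
im=cv2.imread('pics/wrist3.png')[170:215,220:290];cv2.imwrite('pics/c3.png',cv2.resize(im,None,fx=8,fy=8,interpolation=0))
im=cv2.imread('pics/wrist3.png')[40:180,160:355];cv2.imwrite('pics/c4.png',cv2.resize(im,None,fx=4,fy=4,interpolation=2))
```

```text
0.02 157 [ 0.0056 -0.0127] [0.0155 0.0131] [ 0.0142 -0.0001]
0.03 57 [ 0.0052 -0.0135] [0.0144 0.0134] [0.012  0.0002]
0.06 29 [ 0.0037 -0.0009] [0.0076 0.0014] [0.0061 0.0002]
0.07 15 [ 0.0068 -0.0009] [0.0074 0.0015] [0.007  0.0003]
0.08 14 [ 0.0067 -0.0009] [0.0075 0.0015] [0.0071 0.0003]
0.09 2 [ 0.0068 -0.0009] [0.0069 0.0007] [ 0.0069 -0.0001]
```

View pics/c3.png

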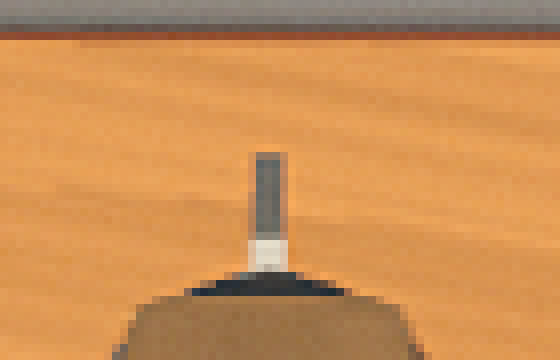

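View pics/c4.png

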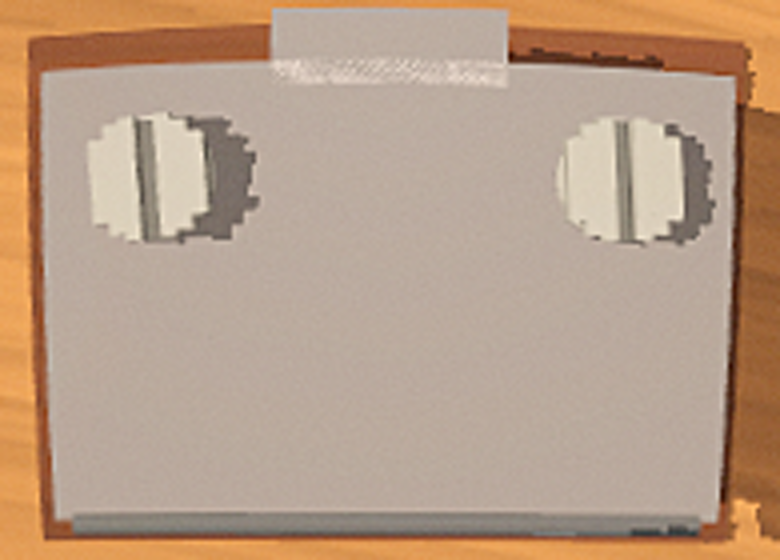

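Call:
jog_arm([
  [-3, 0, 0, 0, 0, 0, 0],
  [0, 0, 0, 0, 5, -2.5, 0],
  [0, 0, 0, 0, 5, -2.5, 0],
  [0, 0, 0, 2, 0, 0, 0],
  [0, 0, 0, 2, 0, 0, 0],
  [0, 0, 0, 1.2, 0, 0, 0],
  [0, 0, 0, 0, 0, 0, 0],
  [0, 0, 0, 0, 0, 0, 0],
])

```text
time: 7.68
position: [0.5465, 0.0905, 0.1715]
tool_rot: [1.033, 1.311, -1.031]
ft_force: [0.2, -0.9, -1.2]
grip_width: 0.25
```

```bash
cat > v.py <<'E'
from h import *
import sys
s=get_state();M=R.from_rotvec(s["tool_rot"]).as_matrix()
tip=s["position"]+M@[.091,-.001,.0003]
t=np.array([float(a) for a in sys.argv[1:4]])
print("tip",tip.round(4),"need tool cm",(M.T@(t-tip)*100).round(2))
E
python3 s.py; python3 v.py .5448 .0912 .0635; python3 -c "
from h import *
im,d,st,P=shot('wrist','4')
cv2.imwrite('pics/c5.png',cv2.resize(im[100:260,150:360,::-1],None,fx=3.5,fy=3.5,interpolation=2))
im,d,st,P=shot('side','4')
cv2.imwrite('pics/c6.png',cv2.resize(im[120:270,190:310,::-1],None,fx=4,fy=4,interpolation=2))"
```

```text
7.675 [0.5465 0.0905 0.1715] yawz -76.39 x [ 1.6e-03  2.0e-04 -1.0e+00] [-0.07  0.17 -0.15  1.78  0.03  1.19 -1.57] [ 0.2 -0.9 -1.2] [0.05 0.13 0.02] 0.25030287948412583
tip [0.5457 0.09   0.0805] need tool cm [ 1.7  -0.07 -0.14]
```

View pics/c5.png

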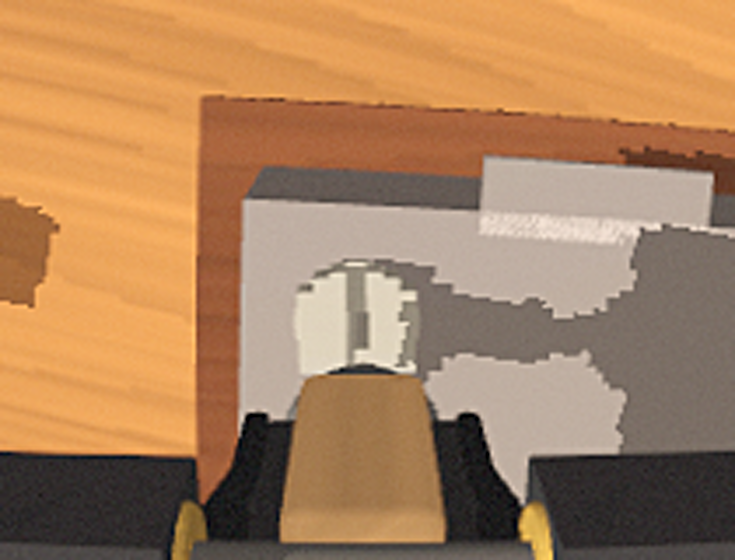

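View pics/c6.png

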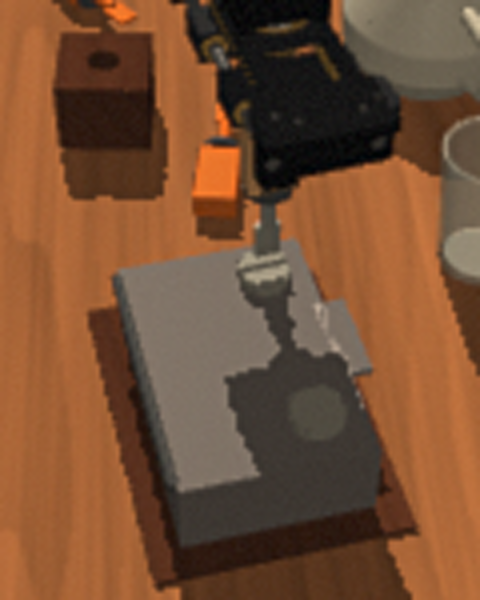

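Call:
jog_arm([
  [0, 0, 0, 0, -0.07, -0.13, 0],
  [0, 0, 0, 0.6, 0, 0, 0],
  [0, 0, 0, 0.5, 0, 0, 0],
  [0, 0, 0, 0.3, 0, 0, 0],
  [0, 0, 0, 0, 0, 0, 0],
])

```text
time: 8.4
position: [0.5447, 0.0915, 0.1561]
tool_rot: [1.032, 1.313, -1.033]
ft_force: [-0.1, -0.4, -0.3]
grip_width: 0.249
```

```bash
python3 s.py; python3 v.py .5448 .0912 .0635
```

```text
8.4 [0.5447 0.0915 0.1561] yawz -76.4 x [-9.e-04 -2.e-04 -1.e+00] [-0.08  0.18 -0.15  1.8   0.03  1.16 -1.57] [-0.1 -0.4 -0.3] [ 0.03  0.1  -0.02] 0.2492948450842603
tip [0.5437 0.0909 0.0651] need tool cm [0.16 0.11 0.  ]
```

Call:
jog_arm([
  [0, 0, 0, 0.13, 0.1, 0, 0],
  [-9, 0, 0, 0, 0, 0, 0],
  [-9, 0, 0, 0, 0, 0, 0],
  [-9, 0, 0, 0, 0, 0, 0],
  [0, 0, 0, 0, 0, 0, 0],
])

```text
time: 9.02
position: [0.5459, 0.0922, 0.1553]
tool_rot: [0.675, 1.464, -0.674]
ft_force: [-0.9, 0.5, -1.9]
grip_width: 0.248
```

```bash
python3 s.py
```

```text
9.025 [0.5459 0.0922 0.1553] yawz -49.5 x [-1.e-04  6.e-04 -1.e+00] [-0.04  0.19 -0.2   1.8   0.04  1.16 -1.11] [-0.9  0.5 -1.9] [ 0.32  0.21 -0.11] 0.24830413103999988
```

Call:
jog_arm([
  [-9, 0, 0, 0, 0, 0, 0],
  [-9, 0, 0, 0, 0, 0, 0],
  [-9, 0, 0, 0, 0, 0, 0],
  [-9, 0, 0, 0, 0, 0, 0],
  [-9, 0, 0, 0, 0, 0, 0],
  [-9, 0, 0, 0, 0, 0, 0],
  [-9, 0, 0, 0, 0, 0, 0],
  [0, 0, 0, 0, 0, 0, 0],
])

```text
time: 10.02
position: [0.545, 0.0926, 0.1552]
tool_rot: [-0.183, 1.565, 0.184]
ft_force: [-4.6, 1.4, 1.8]
grip_width: 0.249
```

```bash
python3 s.py
```

```text
10.025 [0.545  0.0926 0.1552] yawz 13.38 x [-2.2e-03  8.0e-04 -1.0e+00] [ 0.05  0.19 -0.29  1.79  0.06  1.17 -0.03] [-4.6  1.4  1.8] [ 0.58  1.11 -0.11] 0.24934470438209871
```

Call:
jog_arm([
  [-3, 0, 0, 0, 0, 0, 0],
  [-2, 0, 0, 0, 0, 0, 0],
  [0, 0, 0, 0, 0, 0, 0],
])

```text
time: 10.4
position: [0.545, 0.0925, 0.1552]
tool_rot: [-0.252, 1.558, 0.254]
ft_force: [-4.9, 2.4, 1.5]
grip_width: 0.252
```

```bash
python3 s.py
```

```text
10.4 [0.545  0.0925 0.1552] yawz 18.48 x [-2.2e-03  7.0e-04 -1.0e+00] [ 0.06  0.19 -0.3   1.79  0.06  1.17  0.06] [-4.9  2.4  1.5] [ 0.68  1.46 -0.1 ] 0.25243706441663843
```

Call:
jog_arm([
  [-3, 0, 0, 0, 0, 0, 0],
  [-2, 0, 0, 0, 0, 0, 0],
  [0, 0, 0, 0, 0, 0, 0],
])

```text
time: 10.78
position: [0.5449, 0.0925, 0.1551]
tool_rot: [-0.321, 1.549, 0.322]
ft_force: [-5.8, 2.7, 1.6]
grip_width: 0.248
```

```bash
python3 s.py;python3 -c "
from h import *
im,d,st,P=shot('wrist','5')
cv2.imwrite('pics/c7.png',cv2.resize(im[80:280,120:390,::-1],None,fx=2.9,fy=2.9,interpolation=2))"
```

```text
10.775 [0.5449 0.0925 0.1551] yawz 23.48 x [-2.4e-03  6.0e-04 -1.0e+00] [ 0.06  0.19 -0.31  1.79  0.06  1.17  0.14] [-5.8  2.7  1.6] [ 0.75  1.49 -0.15] 0.24848880460088443
```

View pics/c7.png

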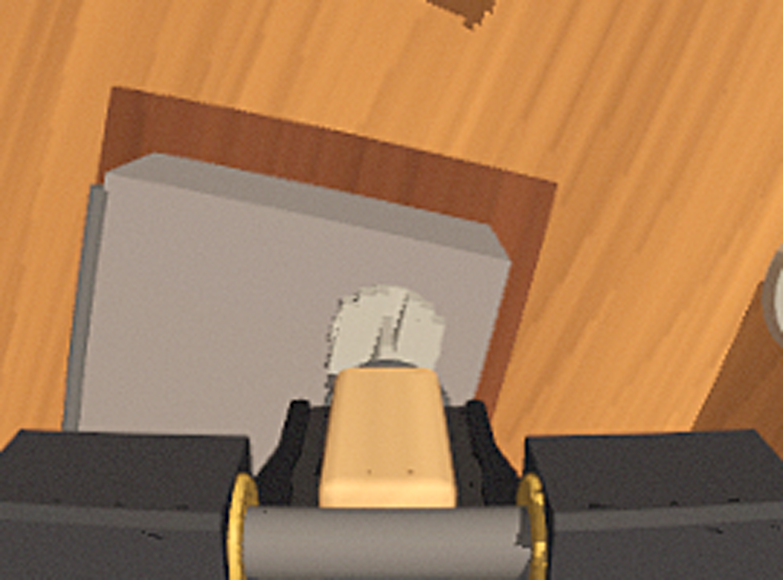

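Run:
```python
from h import *
st=get_state();d=np.load('pics/wrist5.npy');P=pts('wrist',d,st);Z=P[...,2]
near=np.hypot(P[...,0]-.5448,P[...,1]-.0912)<.018
# slot walls: points with z below top inside the head
m=near&(Z>.060)&(Z<.068)&(np.hypot(P[...,0]-.5448,P[...,1]-.0912)<.0135)
a=P[m][:,:2];print(len(a));c=a.mean(0);w,V=np.linalg.eigh(np.cov((a-c).T));print(c,np.degrees(np.arctan2(*V[::-1,1])),w**.5)
t=near&(Z>.0685)&(Z<.0715)
q,l,s,_=cv2.connectedComponentsWithStats(t.astype(np.uint8))
for i in range(1,q):
    if s[i,4]>30:
        b=P[l==i];print(s[i],b.mean(0).round(4))
        # edge facing the slot: along direction
M=R.from_rotvec(st["tool_rot"]).as_matrix();L=(P-st["position"])@M
k=(d>0)&(abs(L[...,1])<.03)&(abs(L[...,2])<.015)&(L[...,0]>.065)&(L[...,0]<.082)
b=L[k];print(k.sum(),b[:,1:].min(0),b[:,1:].max(0))
# handle top orientation
k=(d>0)&(abs(L[...,1])<.03)&(abs(L[...,2])<.02)&(L[...,0]>-.03)&(L[...,0]<-.02)
if k.sum()>20: print(cv2.minAreaRect(L[k][:,1:].astype(np.float32)*1000))
big=np.zeros((480,480),np.uint8)
```

```text
75
[0.54436394 0.09778144] 98.51208273607794 [0.00176302 0.00538673]
[233 180  23  29 375] [0.536  0.0931 0.07  ]
[256 183  18  25 279] [0.5519 0.0987 0.07  ]
30 [ 0.00324101 -0.00087944] [0.00775233 0.00215857]
((0.0639486312866211, 0.30054473876953125), (39.63835525512695, 31.912878036499023), 88.13983154296875)
```

Call:
jog_arm([
  [-4, 0, 0, 0, 0, 0, 0],
  [-2, 0, 0, 0, 0, 0, 0],
  [0, 0, 0, 0, 0, 0, 0],
])

```text
time: 11.2
position: [0.5449, 0.0921, 0.1552]
tool_rot: [-0.402, 1.535, 0.404]
ft_force: [-6.4, 1.5, 2.7]
grip_width: 0.248
```

```bash
python3 s.py;python3 -c "
from h import *
im,d,st,P=shot('wrist','6')
Z=P[...,2]
r=np.hypot(P[...,0]-.5448,P[...,1]-.0912)
m=(Z>.060)&(Z<.068)&(r<.0135)
a=P[m][:,:2];c=a.mean(0);w,V=np.linalg.eigh(np.cov((a-c).T));print(len(a),c,np.degrees(np.arctan2(*V[::-1,1])))
cv2.imwrite('pics/c8.png',cv2.resize(im[150:230,200:300,::-1],None,fx=6,fy=6,interpolation=2))"
```

```text
11.2 [0.5449 0.0921 0.1552] yawz 29.44 x [-2.5e-03  3.0e-04 -1.0e+00] [ 0.07  0.19 -0.32  1.79  0.07  1.17  0.25] [-6.4  1.5  2.7] [ 0.52  1.49 -0.28] 0.24759078141036295
79 [0.54449128 0.09751762] 97.59386445279486
```

View pics/c8.png

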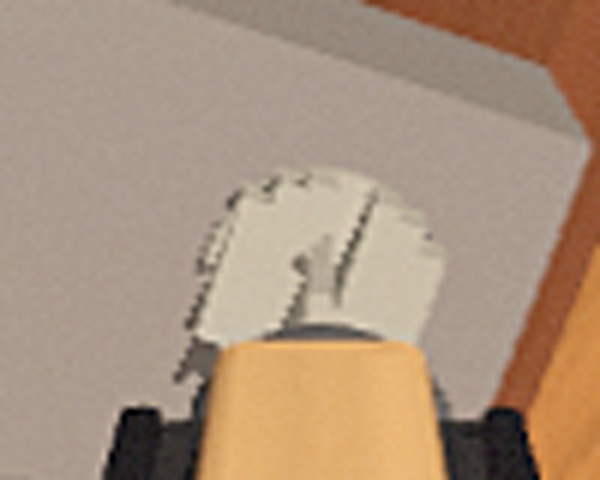

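Call:
jog_arm([
  [9, 0, 0, 0, 0, 0, 0],
  [8, 0, 0, 0, 0, 0, 0],
  [0, 0, 0, -1, 0, 0, 0],
  [0, 0, 0, -1.5, 0, 0, 0],
  [0, 0, 0, -2, 0, 0, 0],
  [0, 0, 0, 0, 0, 0, 0],
  [0, 0, 0, 0, 0, 0, 0],
])

```text
time: 12.12
position: [0.5461, 0.0916, 0.2003]
tool_rot: [-0.173, 1.563, 0.173]
ft_force: [-0.7, 0.9, -1.1]
grip_width: 0.248
```

```bash
python3 s.py;python3 -c "
from h import *
im,d,st,P=shot('wrist','7')
shot('side','7')
M=R.from_rotvec(st['tool_rot']).as_matrix();L=(P-st['position'])@M
for lo,hi in [(.065,.075),(.075,.085),(.085,.095)]:
  k=(d>0)&(abs(L[...,1])<.03)&(abs(L[...,2])<.015)&(L[...,0]>lo)&(L[...,0]<hi)
  if k.sum(): print(k.sum(),L[k].min(0).round(4),L[k].max(0).round(4),L[k].mean(0).round(4))
"
```

```text
12.125 [0.5461 0.0916 0.2003] yawz 12.61 x [ 7.e-04 -2.e-04 -1.e+00] [ 0.05  0.16 -0.29  1.74  0.05  1.25 -0.03] [-0.7  0.9 -1.1] [ 0.01  0.02 -0.04] 0.2478386807266164
16 [ 0.0656  0.0068 -0.0008] [0.0744 0.0073 0.0015] [0.0698 0.0071 0.0003]
16 [ 0.0751  0.0067 -0.0009] [0.0848 0.0074 0.0015] [0.08   0.007  0.0003]
8 [ 0.0857  0.0069 -0.0009] [0.0898 0.0074 0.0015] [0.0877 0.0071 0.0003]
```

View pics/wrist7.png

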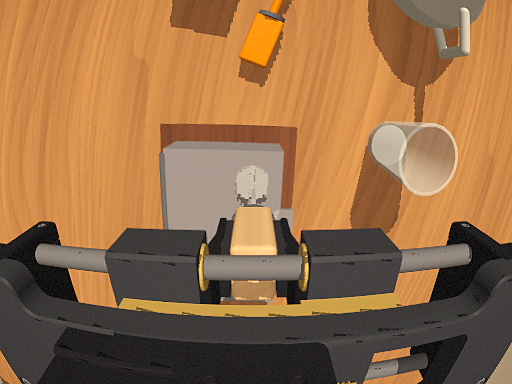

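View pics/side7.png

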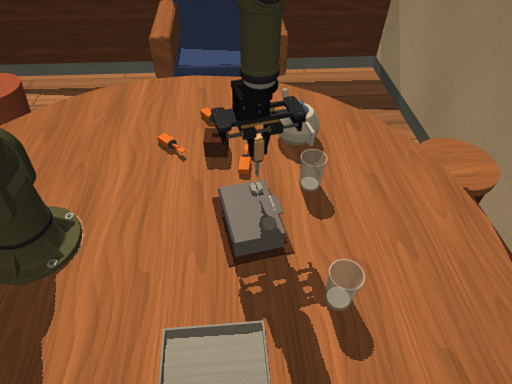

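Call:
jog_arm([
  [0, 0, 0, 0, -5.9, -0.2, 0],
  [9.9, 0, 0, 0, -5.9, -0.2, 0],
  [9.9, 0, 0, 0, 0, 0, 0],
  [9.9, 0, 0, 0, 0, 0, 0],
  [9.9, 0, 0, 0, 0, 0, 0],
  [9.9, 0, 0, 0, 0, 0, 0],
  [9.9, 0, 0, 0, 0, 0, 0],
  [9.9, 0, 0, 0, 0, 0, 0],
  [9.9, 0, 0, 0, 0, 0, 0],
  [9.9, 0, 0, 0, 0, 0, 0],
])

```text
time: 13.48
position: [0.5674, -0.0242, 0.1994]
tool_rot: [1.037, 1.31, -1.039]
ft_force: [0.1, 0.6, -1.5]
grip_width: 0.249
```

Call:
jog_arm([
  [0, 0, 0, 1.5, 0, 0, 0],
  [0, 0, 0, 0.8, 0, 0, 0],
  [0, 0, 0, 0, 0, 0, 0],
])

```text
time: 13.85
position: [0.5668, -0.0242, 0.1756]
tool_rot: [1.031, 1.315, -1.034]
ft_force: [-0.7, -0.6, -0.9]
grip_width: 0.247
```

```bash
python3 s.py; python3 v.py .5663 -.0248 .0635;python3 -c "
from h import *
im,d,st,P=shot('wrist','8')
cv2.imwrite('pics/c9.png',cv2.resize(im[100:260,130:380,::-1],None,fx=3,fy=3,interpolation=2))"
```

```text
13.85 [ 0.5668 -0.0242  0.1756] yawz -76.4 x [-0.0029  0.     -1.    ] [ 0.07  0.19 -0.08  1.74  0.02  1.21 -1.35] [-0.7 -0.6 -0.9] [ 0.03  0.05 -0.  ] 0.24738113005012632
tip [ 0.5657 -0.0247  0.0846] need tool cm [2.11 0.07 0.02]
```

View pics/c9.png

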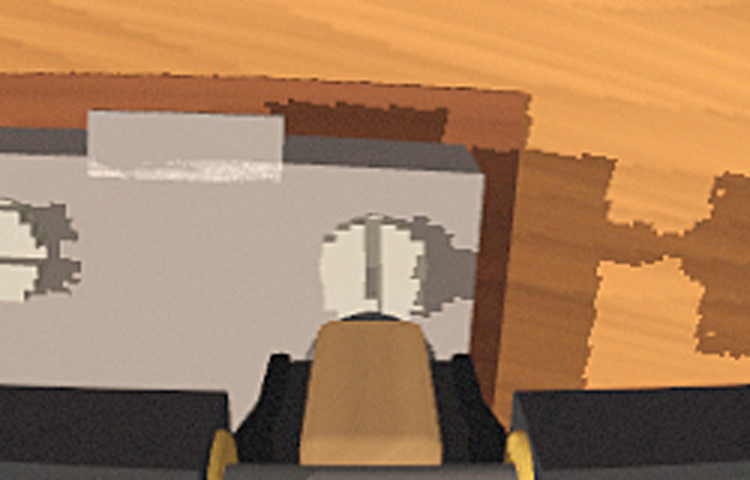

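Call:
jog_arm([
  [0, 0, 0, 1, 0.05, 0, 0],
  [0, 0, 0, 0.6, 0, 0, 0],
  [0, 0, 0, 0.4, 0, 0, 0],
  [0, 0, 0, 0, 0, 0, 0],
])

```text
time: 14.4
position: [0.5681, -0.0241, 0.1568]
tool_rot: [1.034, 1.312, -1.034]
ft_force: [-0.5, 0.6, -1.3]
grip_width: 0.245
```

```bash
python3 s.py; python3 v.py .5663 -.0248 .0635
```

```text
14.4 [ 0.5681 -0.0241  0.1568] yawz -76.49 x [-7.e-04 -0.e+00 -1.e+00] [ 0.07  0.21 -0.08  1.76  0.02  1.17 -1.35] [-0.5  0.6 -1.3] [ 0.01  0.08 -0.01] 0.2449809386140053
tip [ 0.5671 -0.0246  0.0658] need tool cm [ 0.23 -0.08 -0.  ]
```

Call:
jog_arm([
  [0, 0, 0, 0.2, -0.08, 0, 0],
  [-9.5, 0, 0, 0, 0, 0, 0],
  [-9.5, 0, 0, 0, 0, 0, 0],
  [-9.5, 0, 0, 0, 0, 0, 0],
  [-9.5, 0, 0, 0, 0, 0, 0],
  [-9.5, 0, 0, 0, 0, 0, 0],
  [-9.5, 0, 0, 0, 0, 0, 0],
  [-9.5, 0, 0, 0, 0, 0, 0],
  [-9.5, 0, 0, 0, 0, 0, 0],
  [0, 0, 0, 0, 0, 0, 0],
])

```text
time: 15.65
position: [0.5668, -0.0239, 0.1552]
tool_rot: [0.009, 1.572, -0.008]
ft_force: [-2.2, 1.2, -0.0]
grip_width: 0.248
```

```bash
python3 s.py
```

```text
15.65 [ 0.5668 -0.0239  0.1552] yawz -0.61 x [-1.5e-03  6.0e-04 -1.0e+00] [ 0.18  0.22 -0.21  1.76  0.05  1.17 -0.05] [-2.2  1.2 -0. ] [ 0.29  0.75 -0.12] 0.24846431534781174
```

Call:
jog_arm([
  [-9, 0, 0, 0, 0, 0, 0],
  [-9, 0, 0, 0, 0, 0, 0],
  [-4, 0, 0, 0, 0, 0, 0],
  [0, 0, 0, 0, 0, 0, 0],
])

```text
time: 16.15
position: [0.5666, -0.0241, 0.1552]
tool_rot: [-0.291, 1.553, 0.292]
ft_force: [-4.0, 1.1, -0.4]
grip_width: 0.253
```

```bash
python3 s.py
```

```text
16.15 [ 0.5666 -0.0241  0.1552] yawz 21.31 x [-2.2e-03  3.0e-04 -1.0e+00] [ 0.22  0.22 -0.25  1.76  0.06  1.17  0.32] [-4.   1.1 -0.4] [ 0.34  1.19 -0.13] 0.25261535432480525
```

Call:
jog_arm([
  [-5, 0, 0, 0, 0, 0, 0],
  [-4, 0, 0, 0, 0, 0, 0],
  [0, 0, 0, 0, 0, 0, 0],
])

```text
time: 16.52
position: [0.5666, -0.0245, 0.1552]
tool_rot: [-0.414, 1.533, 0.415]
ft_force: [-5.0, 0.6, 2.1]
grip_width: 0.249
```

```bash
python3 s.py
```

```text
16.525 [ 0.5666 -0.0245  0.1552] yawz 30.28 x [-2.2e-03 -2.0e-04 -1.0e+00] [ 0.23  0.22 -0.27  1.76  0.06  1.17  0.48] [-5.   0.6  2.1] [ 0.2   1.51 -0.31] 0.24926128438138584
```

Call:
jog_arm([
  [9, 0, 0, 0, 0, 0, 0],
  [9.5, 0, 0, 0, 0, 0, 0],
  [0, 0, 0, -1, 0, 0, 0],
  [0, 0, 0, -2, 0, 0, 0],
  [0, 0, 0, -3, 0, 0, 0],
  [0, 0, 0, -3, 4, 6, 0],
  [0, 0, 0, 0, 4, 6, 0],
  [0, 0, 0, 0, 0, 3, 0],
  [0, 0, 0, 0, 0, 0, 0],
])

```text
time: 17.65
position: [0.6831, 0.069, 0.2392]
tool_rot: [-0.166, 1.562, 0.167]
ft_force: [-1.1, -0.6, -1.9]
grip_width: 0.251
```

```bash
python3 s.py
python3 - <<'E'
from h import *
im=cv2.imread('pics/wrist3.png')
st=dict(position=np.array([.4604,.0183,.2225]),tool_rot=np.array([1.07,1.292,-1.07]))
M0=R.from_rotvec(st["tool_rot"]).as_matrix();print(np.degrees(np.arctan2(M0[1,2],M0[0,2])))
d=np.load('pics/wrist3.npy');P=pts('wrist',d,st);
y=np.radians(10.5);B=np.array([[np.cos(y),-np.sin(y)],[np.sin(y),np.cos(y)]])
L=(P[...,:2]-[.525,.0275])@B;Z=P[...,2]
m=(d>0)&(Z>.055)&(Z<.0625)&(abs(L[...,0])<.1)&(abs(L[...,1])<.12)
for v in np.arange(-.1,.1,.01):
    k=m&(L[...,1]>=v)&(L[...,1]<v+.01)
    if k.sum()>5: print(v.round(3),k.sum(),L[k][:,0].min().round(4),np.percentile(L[k][:,0],[99.5]).round(4),L[k][:,0].max().round(4))
for u in [-.04,0,.045]:
    k=m&(abs(L[...,0]-u)<.006); print(u,L[k][:,1].min(),L[k][:,1].max())
k=m&(L[...,0]>.066);print(L[k][:,1].min(),L[k][:,1].max())
im,d,s,P=shot('wrist','9')
E
```

```text
17.65 [0.6831 0.069  0.2392] yawz 12.17 x [ 2.4e-03  5.0e-04 -1.0e+00] [ 0.06  0.41 -0.28  1.35  0.11  1.4   0.  ] [-1.1 -0.6 -1.9] [-0.07  0.02 -0.01] 0.25106386323401697
-79.25996857638316
-0.1 68 -0.0569 [0.0571] 0.0574
-0.09 1016 -0.0626 [0.0602] 0.0605
-0.08 916 -0.0628 [0.0604] 0.0608
-0.07 850 -0.0628 [0.0603] 0.0608
-0.06 835 -0.0633 [0.0602] 0.0605
-0.05 1015 -0.0633 [0.0604] 0.0609
-0.04 1148 -0.0632 [0.0682] 0.0752
-0.03 1269 -0.0632 [0.0747] 0.075
-0.02 1264 -0.0634 [0.0745] 0.0749
-0.01 1284 -0.0636 [0.0743] 0.0744
-0.0 1261 -0.0635 [0.0743] 0.0744
0.01 1314 -0.0636 [0.0742] 0.0746
0.02 1270 -0.0636 [0.0744] 0.0746
0.03 1145 -0.0637 [0.0609] 0.0611
0.04 1012 -0.0637 [0.0612] 0.0614
0.05 848 -0.0637 [0.0606] 0.0609
0.06 862 -0.0637 [0.061] 0.0613
0.07 933 -0.0638 [0.0606] 0.061
0.08 966 -0.0621 [0.0604] 0.0613
-0.04 -0.09083684122316818 0.089365699666392
0 -0.09070966579087883 0.08925126757623088
0.045 -0.09073707764754409 0.08979671984401338
-0.03029032443878348 0.02871721398209491
```

View pics/wrist9.png

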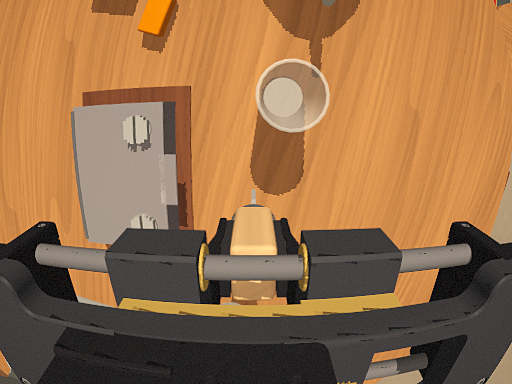

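Call:
jog_arm([
  [1.7, 0, 0, 0, 0, 0, 0],
  [0, 9, 0, 0, 0, 0, 0],
  [0, 9, 0, 0, 0, 0, 0],
  [0, 9, 0, 0, 0, 0, 0],
  [0, 9, 0, 0, 0, 0, 0],
  [0, 9, 0, 0, 0, 0, 0],
  [0, 0, 0, 0, 0, 0, 0],
])

```text
time: 18.58
position: [0.6785, 0.0587, 0.2697]
tool_rot: [-0.163, 2.035, 0.075]
ft_force: [0.1, -0.3, -1.2]
grip_width: 0.246
```

```bash
cat > b.py <<'E'
from h import *
import sys
s=get_state();M=R.from_rotvec(s["tool_rot"]).as_matrix()
y=np.radians(10.5);B=np.array([[np.cos(y),-np.sin(y),0],[np.sin(y),np.cos(y),0],[0,0,1]]);C=np.array([.5255,.0268,0])
tip=s["position"]+M@[.091,-.001,.0003]
print("box frame: tip",(B.T@(tip-C)*1000).round(1),"tcp",(B.T@(s["position"]-C)*1000).round(1),"toolx",(B.T@M[:,0]).round(3),"tooly",(B.T@M[:,1]).round(3))
if len(sys.argv)>3:
    t=C+B@(np.array([float(a) for a in sys.argv[1:4]])/1000)
    print("need tool cm",(M.T@(t-tip)*100).round(2))
E
python3 s.py; python3 b.py 63.5 -8 44
```

```text
18.575 [0.6785 0.0587 0.2697] yawz 8.02 x [-0.4451 -0.0826 -0.8917] [-0.28  0.78  0.33  0.82 -0.16  2.03  0.12] [ 0.1 -0.3 -1.2] [ 0.11 -0.62  0.  ] 0.2457468539767549
box frame: tip [115.3   2.4 188.4] tcp [156.3   3.5 269.7] toolx [-0.453 -0.    -0.892] tooly [ 0.034  0.999 -0.018]
need tool cm [15.22 -0.97  1.96]
```

Run:
```python
import numpy as np
from scipy.optimize import least_squares
D=[(.6495,.2404,.3218,1.4517,1.3708),(.5027,.2417,.0197,1.7995,1.3231),(.5487,.0913,.26,1.86,1.04),(.5493,.2222,.14,1.72,1.29),(.4607,.2225,-.07,1.92,1.29),(.5523,.1561,.18,1.80,1.16),(.6866,.2392,.41,1.35,1.40),(.5671,.1552,.22,1.76,1.17)]
D=np.array(D)
A=[];b=[]
for r,z,a,c,e in D:
    p,q,t=a,a+c,a+c+e
    A.append([np.sin(p),np.cos(p)*1,np.sin(q),np.cos(q),np.sin(t),np.cos(t),0]);b.append(r)
    A.append([np.cos(p),-np.sin(p),np.cos(q),-np.sin(q),np.cos(t),-np.sin(t),1]);b.append(z)
# unknown: a1,e1,a2,e2,L,e3,h ; regularise
A=np.array(A);b=np.array(b)
W=np.vstack([A,np.diag([0,1,0,1,0,1,0])*.01]);x=np.linalg.lstsq(np.vstack([A,.003*np.eye(7)]),np.r_[b,.003*np.array([.4,0,.4,0,.25,0,.3])],rcond=None)[0]
print(x.round(3),(A@x-b).round(4))
def fk(q):
    p,u,t=q[0],q[0]+q[1],sum(q)
    r=x@[np.sin(p),np.cos(p),np.sin(u),np.cos(u),np.sin(t),np.cos(t),0]
    z=x@[np.cos(p),-np.sin(p),np.cos(u),-np.sin(u),np.cos(t),-np.sin(t),1]
    return r,z,t-np.pi
lo=[-.3,.06,.09];hi=[2.09,2.45,2.05]
for deg in [25,30,35,40,45,50,60]:
    a=np.radians(deg)
    for rt,zt,lab in [(.598-.010+.091*np.sin(a),.044+.091*np.cos(a),'start'),(.465+.095+.091*np.sin(a),.055+.095+.091*np.cos(a),'th45'),(.465+.05+.091*np.sin(a),.055+.12+.091*np.cos(a),'th68')]:
        f=lambda q:[*(np.array(fk(q)[:2])-[rt,zt])*10,fk(q)[2]-a]
        s=least_squares(f,[.5,1.4,1.9],bounds=(lo,hi)); print(deg,lab,round(rt,3),round(zt,3),s.x.round(2),(np.array(s.fun)).round(3))
```

```text
[ 0.471 -0.016  0.509  0.011  0.327 -0.021  0.232] [ 0.0001  0.0038  0.0013 -0.0008 -0.0004 -0.0018  0.0029 -0.0039 -0.0025
  0.0009 -0.0003  0.0032 -0.0013 -0.0021  0.0002  0.0008]
25 start 0.626 0.126 [0.65 1.27 1.66] [0. 0. 0.]
25 th45 0.598 0.232 [0.52 1.25 1.81] [ 0. -0. -0.]
25 th68 0.553 0.257 [0.42 1.35 1.82] [0. 0. 0.]
30 start 0.634 0.123 [0.73 1.18 1.76] [-0.  0. -0.]
30 th45 0.606 0.229 [0.6  1.16 1.9 ] [-0. -0. -0.]
30 th68 0.56 0.254 [0.49 1.27 1.9 ] [-0. -0. -0.]
35 start 0.64 0.119 [0.81 1.08 1.86] [ 0. -0. -0.]
35 th45 0.612 0.225 [0.68 1.07 2.  ] [-0. -0. -0.]
35 th68 0.567 0.25 [0.57 1.19 1.99] [-0. -0. -0.]
40 start 0.646 0.114 [0.9  0.97 1.97] [-0. -0. -0.]
40 th45 0.618 0.22 [0.73 1.02 2.05] [-0.005 -0.006 -0.037]
40 th68 0.573 0.245 [0.63 1.14 2.05] [-0.003 -0.004 -0.023]
45 start 0.652 0.108 [0.97 0.89 2.05] [-0.003 -0.002 -0.019]
45 th45 0.624 0.214 [0.75 1.   2.05] [-0.016 -0.019 -0.12 ]
45 th68 0.579 0.239 [0.65 1.12 2.05] [-0.013 -0.018 -0.104]
50 start 0.658 0.102 [0.98 0.87 2.05] [-0.017 -0.012 -0.105]
50 th45 0.63 0.208 [0.77 0.99 2.05] [-0.028 -0.031 -0.203]
50 th68 0.585 0.233 [0.67 1.11 2.05] [-0.023 -0.032 -0.184]
60 start 0.667 0.09 [1.02 0.85 2.05] [-0.046 -0.031 -0.272]
60 th45 0.639 0.196 [0.8  0.97 2.05] [-0.052 -0.054 -0.363]
60 th68 0.594 0.22 [0.7  1.09 2.05] [-0.045 -0.057 -0.342]
```

```bash
python3 b.py 105 -8 70
```

```text
box frame: tip [115.3   2.4 188.4] tcp [156.3   3.5 269.7] toolx [-0.453 -0.    -0.892] tooly [ 0.034  0.999 -0.018]
need tool cm [11.03 -0.87  4.48]
```

Call:
jog_arm([
  [0, 0, 0, 4.4, -0.4, 1.8, 0],
  [0, 0, 0, 4.4, -0.4, 1.8, 0],
  [0, 0, 0, 2.2, 0, 0.9, 0],
  [0, 4, 0, 0, 0, 0, 0],
  [0, 4, 0, 0, 0, 0, 0],
  [0, 4, 0, 0, 0, 0, 0],
  [0, 0, 0, 0, 0, 0, 0],
])

```text
time: 19.45
position: [0.6655, 0.0518, 0.1431]
tool_rot: [-0.176, 2.248, 0.079]
ft_force: [-1.4, 0.4, -1.8]
grip_width: 0.246
```

```bash
python3 s.py; python3 b.py 92 -8 46
```

```text
19.45 [0.6655 0.0518 0.1431] yawz 8.71 x [-0.6229 -0.1001 -0.7759] [-0.19  0.97  0.16  0.81 -0.08  2.05  0.09] [-1.4  0.4 -1.8] [ 0.15 -0.92  0.05] 0.2464900699356529
box frame: tip [85.  -0.6 72.3] tcp [142.2  -0.9 143.1] toolx [-0.631  0.015 -0.776] tooly [ 0.028  1.    -0.004]
need tool cm [ 1.59 -0.71  2.22]
```

Call:
jog_arm([
  [0, 0, 0, 0.7, -0.3, 1.1, 0],
  [0, -2, 0, 0.9, -0.4, 1.1, 0],
  [0, 0, 0, 0, 0, 0, 0],
])

```text
time: 19.82
position: [0.6733, 0.0444, 0.1189]
tool_rot: [-0.176, 2.212, 0.074]
ft_force: [-0.6, 0.3, -2.2]
grip_width: 0.248
```

```bash
python3 s.py; python3 b.py 64 -8 44; python3 -c "
from h import *
im,d,st,P=shot('side','10')
cv2.imwrite('pics/c10.png',cv2.resize(im[120:290,180:360,::-1],None,fx=3.4,fy=3.4,interpolation=2))
im,d,st,P=shot('scene','10')
cv2.imwrite('pics/c11.png',cv2.resize(im[90:260,160:340,::-1],None,fx=3.4,fy=3.4,interpolation=2))
shot('wrist','10')"
```

```text
19.825 [0.6733 0.0444 0.1189] yawz 8.38 x [-0.5948 -0.1    -0.7976] [-0.19  0.97  0.17  0.84 -0.08  1.98  0.09] [-0.6  0.3 -2.2] [ 0.18 -0.83 -0.04] 0.2481258466703401
box frame: tip [93.8 -9.7 46.1] tcp [148.5  -9.6 118.9] toolx [-0.603  0.01  -0.798] tooly [ 0.03  1.   -0.01]
need tool cm [ 1.97  0.09 -2.26]
```

View pics/c10.png

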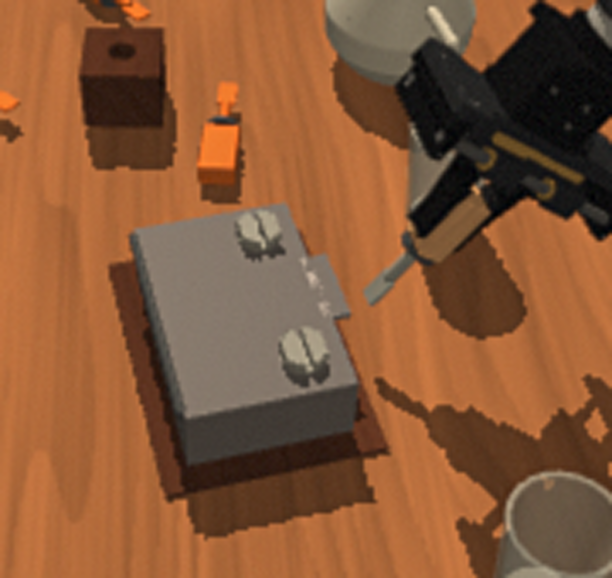

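View pics/c11.png

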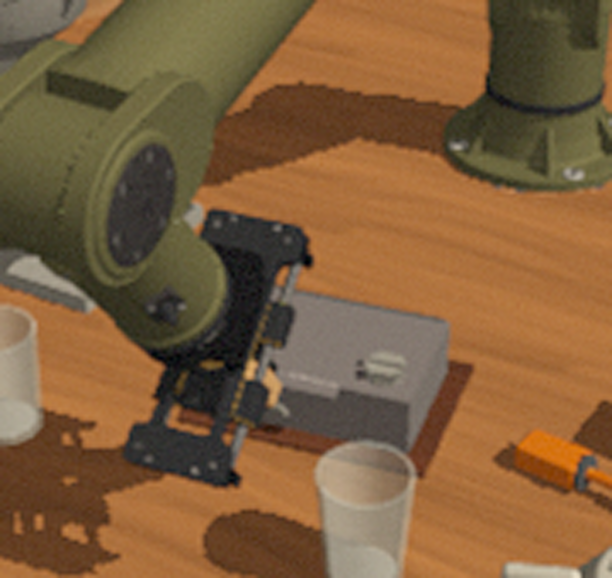

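View pics/wrist10.png

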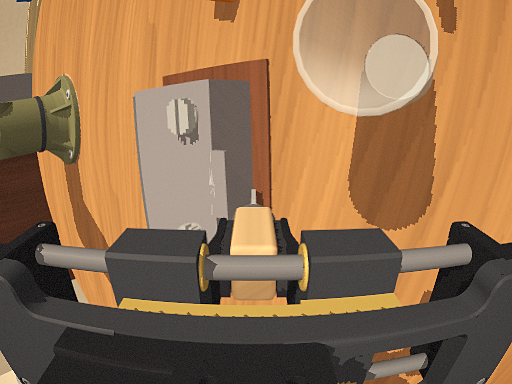

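Call:
jog_arm([
  [0, 0, 0, 0.8, 0.1, 0.6, 0],
  [0, 0, 0, 0.9, 0, -1.2, 0],
  [0, 0, 0, 0.8, 0, -1, 0],
  [0, 0, 0, 0, 0, 0, 0],
])

```text
time: 20.48
position: [0.6458, 0.0418, 0.1087]
tool_rot: [-0.176, 2.212, 0.075]
ft_force: [0.4, 0.7, -0.6]
grip_width: 0.248
```

```bash
python3 s.py; python3 b.py 64.5 -8 36; python3 -c "
from h import *
im,d,st,P=shot('side','11')
cv2.imwrite('pics/c12.png',cv2.resize(im[170:260,230:330,::-1],None,fx=6,fy=6,interpolation=2))"
```

```text
20.475 [0.6458 0.0418 0.1087] yawz 8.45 x [-0.5945 -0.1002 -0.7978] [-0.2   0.91  0.17  0.98 -0.07  1.91  0.1 ] [ 0.4  0.7 -0.6] [ 0.13 -0.83 -0.07] 0.2476935461025969
box frame: tip [66.4 -7.3 36. ] tcp [121.   -7.2 108.7] toolx [-0.603  0.01  -0.798] tooly [ 0.029  1.    -0.009]
need tool cm [ 0.11 -0.07 -0.15]
```

View pics/c12.png

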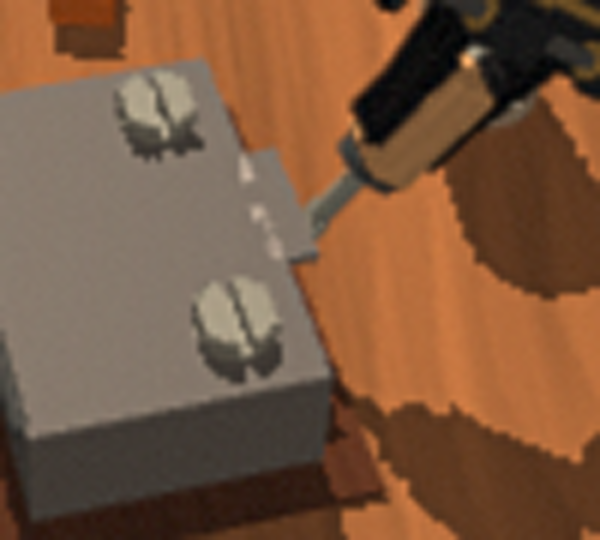

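Call:
jog_arm([
  [0, 0, 0, 0.1, -0.05, -0.15, 0],
  [0, 0, 0, -0.64, 0, -0.48, 0],
  [0, 0, 0, -0.87, 0, -0.78, 0],
  [0, 0, 0, -0.87, 0, -0.78, 0],
  [0, 0, 0, 0, 0, 0, 0],
])

```text
time: 21.15
position: [0.6431, 0.0408, 0.1423]
tool_rot: [-0.176, 2.209, 0.075]
ft_force: [0.2, -0.0, -1.2]
grip_width: 0.25
```

```bash
python3 s.py; python3 b.py; python3 -c "
from h import *
im,d,st,P=shot('side','12')
cv2.imwrite('pics/c13.png',cv2.resize(im[150:260,210:330,::-1],None,fx=5,fy=5,interpolation=2))"
```

```text
21.15 [0.6431 0.0408 0.1423] yawz 8.42 x [-0.5923 -0.1    -0.7995] [-0.2   0.87  0.17  0.97 -0.07  1.96  0.1 ] [ 0.2 -0.  -1.2] [ 0.17 -1.08  0.01] 0.250131520076415
box frame: tip [63.7 -7.8 69.4] tcp [118.2  -7.6 142.3] toolx [-0.601  0.01  -0.8  ] tooly [ 0.029  1.    -0.01 ]
```

View pics/c13.png

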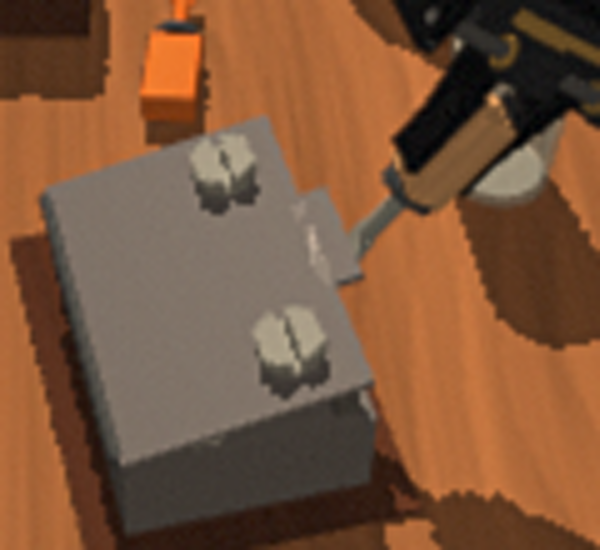

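Call:
jog_arm([
  [0, -0.8, 0, -0.71, 0, -1.05, 0],
  [0, -0.8, 0, -0.71, 0, -1.05, 0],
  [0, -0.8, 0, -0.55, 0, -1.15, 0],
  [0, -0.8, 0, -0.55, 0, -1.15, 0],
  [0, 0, 0, 0, 0, 0, 0],
])

```text
time: 21.82
position: [0.6211, 0.0379, 0.1888]
tool_rot: [-0.171, 2.155, 0.079]
ft_force: [0.3, -0.1, -1.2]
grip_width: 0.253
```

```bash
python3 s.py; python3 b.py; python3 -c "
from h import *
im,d,st,P=shot('side','13')
cv2.imwrite('pics/c14.png',cv2.resize(im[130:260,200:340,::-1],None,fx=4.5,fy=4.5,interpolation=2))"
```

```text
21.825 [0.6211 0.0379 0.1888] yawz 8.47 x [-0.5486 -0.0928 -0.8309] [-0.21  0.74  0.18  1.06 -0.06  1.93  0.1 ] [ 0.3 -0.1 -1.2] [ 0.15 -0.76  0.  ] 0.2526619292854499
box frame: tip [ 45.6  -6.7 113. ] tcp [ 96.   -6.5 188.8] toolx [-0.556  0.009 -0.831] tooly [ 0.029  1.    -0.009]
```

View pics/c14.png

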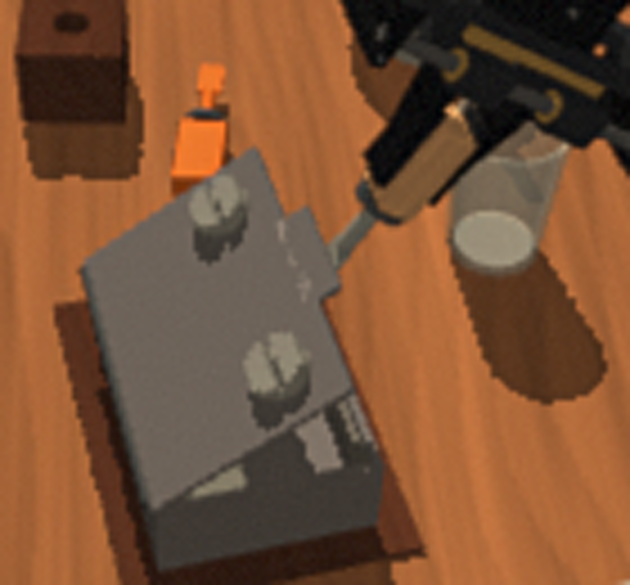

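Call:
jog_arm([
  [0, 0, 0, -0.42, 0, -1.1, 0],
  [0, 0, 0, -0.42, 0, -1.1, 0],
  [0, 0, 0, -0.23, 0, -1.15, 0],
  [0, 0, 0, -0.23, 0, -1.15, 0],
  [0, 0, 0, 0, 0, -1.17, 0],
  [0, 0, 0, 0, 0, -1.17, 0],
  [0, 0, 0, 0, 0, 0, 0],
])

```text
time: 22.75
position: [0.5718, 0.0307, 0.2366]
tool_rot: [-0.172, 2.156, 0.079]
ft_force: [0.1, -0.1, -0.1]
grip_width: 0.255
```

```bash
python3 s.py; python3 b.py; python3 -c "
from h import *
im,d,st,P=shot('side','14')
cv2.imwrite('pics/c15.png',cv2.resize(im[100:260,180:350,::-1],None,fx=3.7,fy=3.7,interpolation=2))"
```

```text
22.75 [0.5718 0.0307 0.2366] yawz 8.47 x [-0.5497 -0.0931 -0.8301] [-0.23  0.6   0.18  1.19 -0.04  1.95  0.1 ] [ 0.1 -0.1 -0.1] [ 0.16 -0.81  0.03] 0.2547760328293457
box frame: tip [ -4.3  -4.8 160.9] tcp [ 46.2  -4.6 236.6] toolx [-0.557  0.009 -0.83 ] tooly [ 0.029  1.    -0.009]
```

View pics/c15.png

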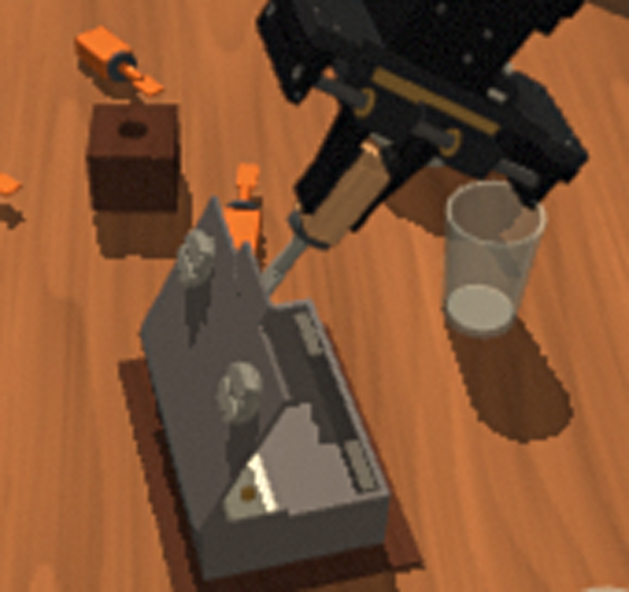

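Call:
jog_arm([
  [0, 0, 0, 0.22, 0, -1.05, 0],
  [0, 0, 0, 0.22, 0, -1.05, 0],
  [0, 0, 0, 0, 0, 0, 0],
])

```text
time: 23.18
position: [0.5522, 0.0277, 0.2441]
tool_rot: [-0.172, 2.157, 0.079]
ft_force: [-0.0, 0.5, -1.9]
grip_width: 0.25
```

```bash
python3 s.py; python3 b.py
```

```text
23.175 [0.5522 0.0277 0.2441] yawz 8.47 x [-0.5499 -0.0933 -0.83  ] [-0.23  0.56  0.18  1.25 -0.03  1.94  0.1 ] [-0.   0.5 -1.9] [ 0.16 -0.85  0.02] 0.24998547101191232
box frame: tip [-24.1  -4.2 168.4] tcp [ 26.4  -4.  244.1] toolx [-0.558  0.008 -0.83 ] tooly [ 0.029  1.    -0.009]
```

Call:
jog_arm([
  [0, 0, 0, -0.8, 0, 1.25, 0],
  [0, 0, 0, -0.8, 0, 1.25, 0],
  [0, 0, 0, -2, 0, 1.5, 0],
  [0, 0, 0, -4, 0, 0, 0],
  [0, 0, 0, -2.5, 0, 0, 0],
  [0, 0, 0, 0, 0, 0, 0],
])

```text
time: 23.92
position: [0.6219, 0.0394, 0.2831]
tool_rot: [-0.174, 2.116, 0.079]
ft_force: [0.1, 0.6, -0.9]
grip_width: 0.253
```

```bash
python3 s.py; python3 b.py; python3 -c "
from h import *
im,d,st,P=shot('side','15')
X,Y,Z=P[...,0],P[...,1],P[...,2]
y=np.radians(10.5);B=np.array([[np.cos(y),-np.sin(y)],[np.sin(y),np.cos(y)]])
L=(P[...,:2]-[.5255,.0268])@B
hsv=cv2.cvtColor(im,cv2.COLOR_RGB2HSV)
m=(d>0)&(abs(L[...,0])<.09)&(abs(L[...,1])<.07)&(Z>.09)&(Z<.2)&(hsv[...,1]<60)&(hsv[...,2]>60)
a=np.c_[L[m][:,0]+.06,Z[m]-.055];th=np.degrees(np.arctan2(a[:,1],a[:,0]));print(len(a),np.percentile(th,[10,50,90]))
m=(d>0)&(Z>.012)&(Z<.024)&(X>.3)&(X<.65)&(Y<-.18)
print(P[m].min(0),P[m].max(0),cv2.minAreaRect(P[m][:,:2].astype(np.float32)*1000))
"
```

```text
23.925 [0.6219 0.0394 0.2831] yawz 8.51 x [-0.516  -0.093  -0.8515] [-0.24  0.68  0.22  0.97 -0.07  2.05  0.11] [ 0.1  0.6 -0.9] [ 0.12 -0.72 -0.05] 0.25257094294942917
box frame: tip [ 49.6  -6.  205.5] tcp [ 97.1  -5.2 283.1] toolx [-0.524  0.003 -0.852] tooly [ 0.027  1.    -0.013]
765 [75.35453319 76.57930418 82.33937275]
[ 0.33472491 -0.35322741  0.01203379] [ 0.53603751 -0.23637458  0.02034889] ((435.1116638183594, -296.13800048828125), (200.10784912109375, 117.27490997314453), 0.8834488987922668)
```

View pics/side15.png

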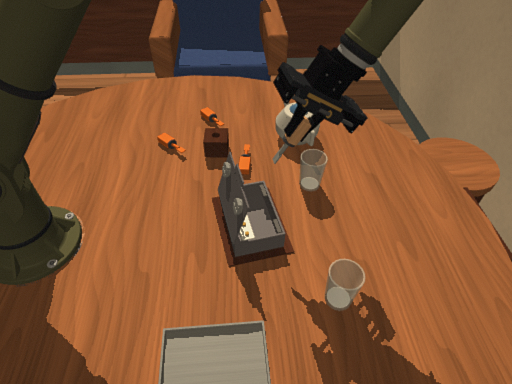

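Call:
jog_arm([
  [0, -8, 0, 0, 0, 0, 0],
  [0, -8, 0, 0, 0, 0, 0],
  [0, -8, 0, 0, 0, 0, 0],
  [0, -8, 0, 0, 0, 0, 0],
  [0, 0, 0, -1.5, -4.6, -2, 0],
  [0, 0, 0, 0, -4.6, -3, 0],
  [0, 0, 0, 0, -4.6, -3.5, 0],
  [0, 0, 0, 0, -4.6, -3.5, 0],
  [0, 0, 0, 0, -4.6, -3.5, 0],
  [0, 0, 0, 0, 0, 0, 0],
])

```text
time: 25.22
position: [0.5002, -0.2174, 0.2986]
tool_rot: [-0.125, 1.564, 0.104]
ft_force: [0.1, -0.6, -0.7]
grip_width: 0.248
```

```bash
python3 s.py
```

```text
25.225 [ 0.5002 -0.2174  0.2986] yawz 8.39 x [ 0.0051 -0.013  -0.9999] [-0.02  0.06  0.4   1.65 -0.01  1.43  0.52] [ 0.1 -0.6 -0.7] [ 0.08  0.01 -0.04] 0.24807953351183362
```

Call:
jog_arm([
  [0, 0, 0, 0, -4.2, -3.6, 0],
  [0, 0, 0, 0, -4.2, -3.6, 0],
  [9.7, 0, 0, 0, 0, 0, 0],
  [9.7, 0, 0, 0, 0, 0, 0],
  [9.7, 0, 0, 0, 0, 0, 0],
  [9.7, 0, 0, 0, 0, 0, 0],
  [9.7, 0, 0, 0, 0, 0, 0],
  [9.7, 0, 0, 0, 0, 0, 0],
  [9.7, 0, 0, 0, 0, 0, 0],
  [9.7, 0, 0, 0, 0, 0, 0],
])

```text
time: 26.48
position: [0.4463, -0.3044, 0.2986]
tool_rot: [0.928, 1.351, -0.936]
ft_force: [-0.3, -0.7, -1.7]
grip_width: 0.253
```

Call:
jog_arm([
  [9.7, 0, 0, 0, 0, 0, 0],
  [9.7, 0, 0, 0, 0, 0, 0],
  [0, 0, 9, 0, 0, 0, 0],
  [0, 0, 9, 0, 0, 0, 0],
  [0, 0, 9, 0, 0, 0, 0],
  [0, 0, 9, 0, 0, 0, 0],
  [0, 0, 0, 0, 0, 0, 0],
])

```text
time: 27.35
position: [0.4433, -0.3055, 0.2951]
tool_rot: [1.423, 0.752, -0.713]
ft_force: [-0.5, -0.6, -1.2]
grip_width: 0.248
```

```bash
python3 s.py; python3 v.py .488 -.311 .006; python3 -c "
from h import *
shot('wrist','16')"
```

```text
27.35 [ 0.4433 -0.3055  0.2951] yawz -88.24 x [ 0.5881  0.0127 -0.8087] [ 0.25 -0.3   0.5   2.07 -0.37  0.91 -0.61] [-0.5 -0.6 -1.2] [0.06 0.94 0.05] 0.24799142927860698
tip [ 0.4961 -0.3047  0.2209] need tool cm [ 16.9  -13.31   0.46]
```

View pics/wrist16.png

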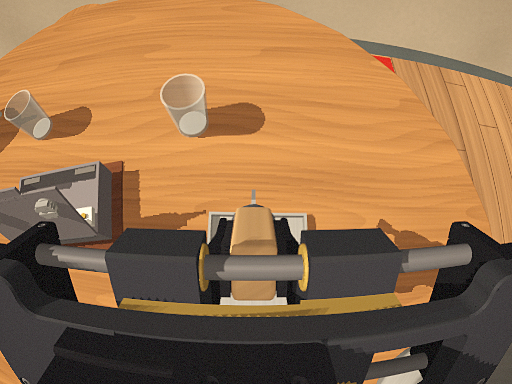

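Call:
jog_arm([
  [0, 0, 0, 3.5, -2.7, 0.2, 0],
  [0, 0, 0, 3.5, -2.7, 0.2, 0],
  [0, 0, 0, 3.5, -2.7, 0, 0],
  [0, 0, 0, 3.3, -2.6, 0, 0],
  [0, 0, 0, 0, 0, 0, 0],
])

```text
time: 28.02
position: [0.4436, -0.3092, 0.1232]
tool_rot: [1.417, 0.755, -0.705]
ft_force: [0.0, -0.5, -0.4]
grip_width: 0.25
```

```bash
python3 s.py; python3 v.py .488 -.311 .006
```

```text
28.025 [ 0.4436 -0.3092  0.1232] yawz -87.74 x [ 0.5896  0.016  -0.8075] [ 0.12 -0.07  0.73  2.28 -0.76  0.64 -0.11] [ 0.  -0.5 -0.4] [-0.02  0.96  0.  ] 0.25018433384780203
tip [ 0.4965 -0.3081  0.0491] need tool cm [ 2.98 -3.23  0.22]
```

Call:
jog_arm([
  [0, 0, 0, 1.6, -1.2, 0, 0],
  [0, 0, 0, 1.2, -0.9, 0, 0],
  [0, 0, 0, 0.4, -0.3, 0, 0],
  [0, 0, 0, 0, 0, 0, 0],
])

```text
time: 28.52
position: [0.4444, -0.3129, 0.0869]
tool_rot: [1.417, 0.746, -0.703]
ft_force: [0.2, -0.6, -1.5]
grip_width: 0.251
```

```bash
python3 s.py; python3 v.py .496 -.31 .004;python3 -c "
from h import *
shot('side','17')
im,d,s,P=shot('scene','17')
cv2.imwrite('pics/c17.png',cv2.resize(im[80:220,110:290,::-1],None,fx=4,fy=4,interpolation=2))"
```

```text
28.525 [ 0.4444 -0.3129  0.0869] yawz -87.92 x [ 0.5954  0.011  -0.8033] [ 0.11  0.02  0.77  2.3  -0.97  0.62  0.1 ] [ 0.2 -0.6 -1.5] [ 0.03  0.98 -0.02] 0.2514373024028176
tip [ 0.4978 -0.3122  0.0132] need tool cm [ 0.63 -0.68 -0.24]
```

View pics/side17.png

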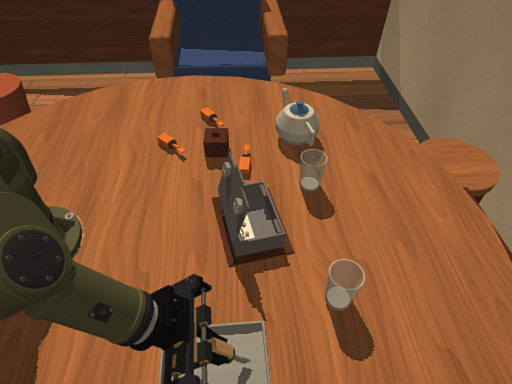

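View pics/c17.png

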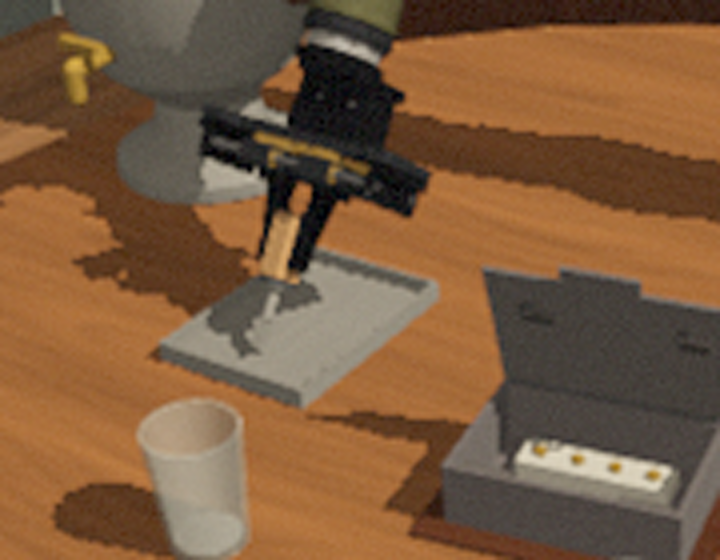

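Call:
jog_arm([
  [0, 0, 0, 0.64, -0.5, 0, 0],
  [0, 0, 0, 0, 0, 0, 0],
])

```text
time: 28.88
position: [0.4443, -0.3139, 0.0799]
tool_rot: [1.42, 0.742, -0.702]
ft_force: [-4.1, 2.7, 8.0]
grip_width: 0.25
```

Call:
jog_arm([
  [0, 0, 0, 0, 0, 0, 0],
  [0, 0, 0, 0.4, -1.1, 0, 0],
  [0, 0, 0, 0.4, -1.1, 0, 0],
  [0, 0, 0, 0.32, -1.17, 0, 0],
  [0, 0, 0, 0, 0, 0, 0],
], squeeze=5)

```text
time: 29.5
position: [0.4217, -0.314, 0.0476]
tool_rot: [1.419, 0.747, -0.707]
ft_force: [-0.0, -0.5, -0.6]
grip_width: 0.253
```

```bash
python3 s.py; python3 v.py .496 -.31 .004;python3 -c "
from h import *
im,d,s,P=shot('scene','18')
cv2.imwrite('pics/c18.png',cv2.resize(im[80:220,110:290,::-1],None,fx=4,fy=4,interpolation=2))"
```

```text
29.5 [ 0.4217 -0.314   0.0476] yawz -88.07 x [ 0.5933  0.0106 -0.8049] [ 0.16  0.11  0.78  2.35 -1.15  0.64  0.32] [-0.  -0.5 -0.6] [-0.04  0.94 -0.01] 0.2530447030086547
tip [ 0.4749 -0.3134 -0.0262] need tool cm [-1.17  3.5  -0.23]
```

View pics/c18.png

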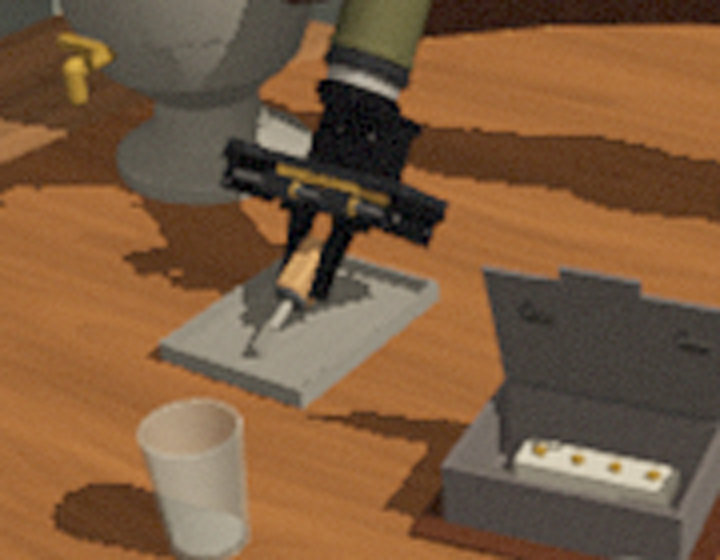

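Call:
jog_arm([
  [0, 0, 0, 0.3, -0.6, 0, 0],
  [0, 0, 0, 0.3, -0.6, 0, 0],
  [0, 0, 0, 0, 0, 0, 0],
  [0, 0, 0, 0, 0, 0, 3],
  [0, 0, 0, 0, 0, 0, 4.5],
  [0, 0, 0, 0, 0, 0, 5],
  [0, 0, 0, 0, 0, 0, 5],
])

```text
time: 30.42
position: [0.4163, -0.3144, 0.0362]
tool_rot: [1.418, 0.746, -0.706]
ft_force: [0.8, 0.0, -0.4]
grip_width: 0.551
```

```bash
python3 s.py; python3 -c "
from h import *
im,d,s,P=shot('scene','19')
cv2.imwrite('pics/c19.png',cv2.resize(im[80:220,110:290,::-1],None,fx=4,fy=4,interpolation=2))
shot('wrist','19')"
```

```text
30.425 [ 0.4163 -0.3144  0.0362] yawz -88.01 x [ 0.5942  0.0105 -0.8042] [ 0.18  0.14  0.78  2.36 -1.21  0.65  0.4 ] [ 0.8  0.  -0.4] [ 0.05  0.81 -0.03] 0.5508638168399606
```

View pics/c19.png

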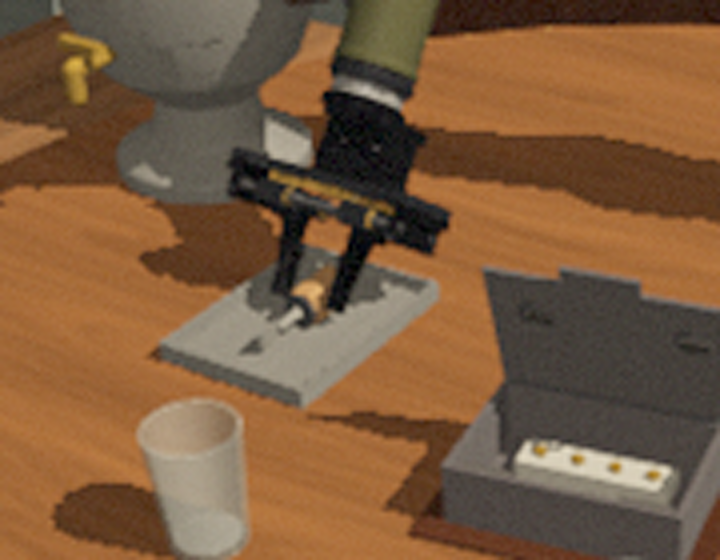

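View pics/wrist19.png

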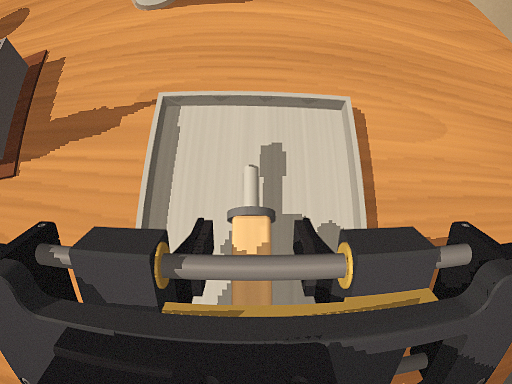

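Call:
jog_arm([
  [0, 0, 0, -1.6, 1.2, 0, 5],
  [0, 0, 0, -3.2, 2.4, 0, 5],
  [0, 0, 0, -4, 3, 0, 5],
  [0, 0, 0, -4, 3, 0, 5],
  [0, 0, 0, 0, 0, 0, 5],
  [0, 0, 0, 0, 0, 0, 5],
])

```text
time: 31.28
position: [0.4169, -0.3119, 0.1956]
tool_rot: [1.418, 0.747, -0.705]
ft_force: [0.3, -0.1, -0.5]
grip_width: 0.572
```

```bash
python3 s.py; python3 -c "
from h import *
im,d,s,P=shot('scene','20')
im,d,st,P=shot('side','20')
X,Y,Z=P[...,0],P[...,1],P[...,2]
y=np.radians(10.5);B=np.array([[np.cos(y),-np.sin(y)],[np.sin(y),np.cos(y)]])
L=(P[...,:2]-[.5255,.0268])@B
hsv=cv2.cvtColor(im,cv2.COLOR_RGB2HSV)
m=(d>0)&(abs(L[...,0])<.09)&(abs(L[...,1])<.07)&(Z>.09)&(Z<.2)&(hsv[...,1]<60)&(hsv[...,2]>60)
print(np.percentile(np.degrees(np.arctan2(Z[m]-.055,L[m][:,0]+.06)),[10,50,90]))
im,d,s,P=shot('wrist','20')
m=(d>0)&(P[...,2]>.008)&(P[...,0]>.345)&(P[...,0]<.525)&(P[...,1]>-.375)&(P[...,1]<-.245)&(P[...,2]<.05)
print(P[m].min(0),P[m].max(0))"
```

```text
31.275 [ 0.4169 -0.3119  0.1956] yawz -88.0 x [ 0.594   0.0114 -0.8044] [ 0.17 -0.26  0.67  2.23 -0.47  0.74 -0.38] [ 0.3 -0.1 -0.5] [ 0.02  0.82 -0.01] 0.5717422284226436
[75.32324752 76.56394053 82.29604167]
[ 0.38157202 -0.32600017  0.01339835] [ 0.4963723  -0.2978365   0.03848783]
```

View pics/scene20.png

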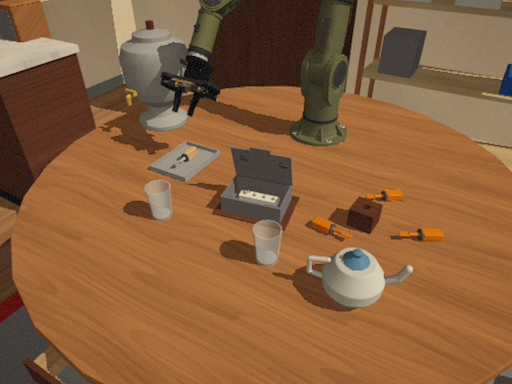

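View pics/wrist20.png

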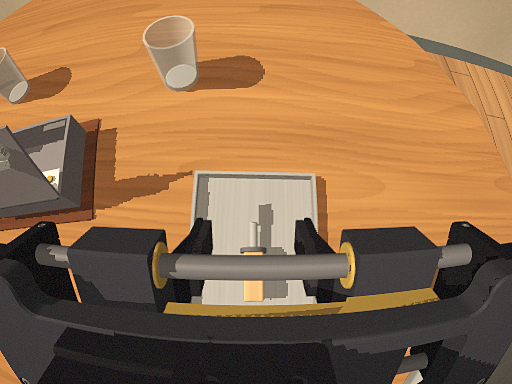

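```bash
python3 -c "
from bench import *
print(close_job())"
```

```text
the job is handed in; nothing more can be done
None
```

I finished the job and handed it in at about 31 s of the 72 s allowed. The one surprise was that the three orange look-alikes, which were standing at the start, now lie on the table.

- **Screws:** I turned both with the blade until the wrist torque rose from about 0.12 to about 0.3 N m. The slots then looked about 90° round in the pictures. That torque and the pictures are the only evidence that they reached their stops.
- **Cover:** I levered it up under the tab. My last depth check put it about 76° open, and it had not moved after I let go.
- **Key:** It lies flat in the tray, spanning about x 0.38–0.50 and y −0.33 to −0.30 m. The gripper is open and clear, about 0.2 m above the table.
- **Teapot and glasses:** In the last scene picture they stand where they were.
- **Orange look-alikes:** They fell before about 3 s, while I was going for the key. I planned the moves to stay clear of them, and the force readings after each move showed no contact. They seem to have toppled off their blades by themselves, but I can't prove it. I left them where they lay.
- **Joint limit:** Joint 6 reached its range limit of 2.05 rad while tilting the tool and again after prying. The readings never showed it going beyond.

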